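# Wedge the spring clip off the ink mill's spindle

## Task

The ink mill's stone is due for a wash, so its spring clip must come off the spindle. Take the forked wooden wedge, lower it gently onto the stone in front of the clip until it lies on it, and from there keep it lightly down on the stone while you slide it straight in under the clip's two feet, one tine on either side of the spindle, until the clip has spread over the spindle's barb and sprung up; never pull at the clip with the gripper while it is still snapped in, and do not force the wedge against the stone or the clip (press down with about 3 N, and ease off when it grows). Then draw the wedge out and lay it flat on the table, lift the loosened clip off the spindle, set it in the blue dish, and leave everything else where it is.

Things in the scene. Friction and masses are not known exactly. Their poses are not given: they have to be found in the camera images.
- mill: ink mill: fixed grey box, 220 (x) by 200 (y) by 50 mm high, origin under its centre. The wedge goes in along its +x from its -x side (black knob; faces the robot's right). On the deck, centred, a hard slate stone 160 mm across that does not move; shims put its top anywhere from 60 to 68 mm above the table; no reported pose tells where: feel for it
- spindle_seat (a point): on the upright spindle's axis (mill centre), 75 mm above the table, axes as the mill's; the clip's origin while snapped in. Brass spindle, 10 mm thick in x; in y 11 mm here, a barb 17 mm wide 5.5 mm up, a 9 mm neck from 12 to 25 mm up (top). Steel collar under the clip: top 2.5 mm below this point, 23 mm wide in y, x from -19 to 11 mm
- clip: loose spring clip of smooth 5 mm steel wire, 54 g, snapped on the spindle with axes as the mill's; origin on the spindle axis at mid-wire. Sprung jaws along x at y = +/-8.5 mm. It lifts with up to some 15 N until 6 mm up, past the barb, then springs up by itself and sits loose about 10 mm above spindle_seat; then lift it off straight up, at least 20 mm more
- clip_feet (a point): midway between the clip's two feet (clip frame x = -2.5 mm, y = 0, mid-wire); axes as the clip's. The feet are upright round-ended pins 5 mm thick at y = +/-19 mm, hanging from a rigid wire frame 6 to 11 mm above mid-wire that reaches back to x = -24 mm (lower the wedge with its tips behind that). They end 2.5 mm below this point, 4.5 to 12.5 mm above the stone while the clip is snapped in: the wedge lifts them
- clip_tab (a point): on the clip's red upright tab, 8 mm below its top end (clip frame x = -21.5, z = 24 mm). The tab is 11 mm long in x, 12 mm wide in y; grip it across y with the fingertips 8 to 11 mm below this point (wire frame bars stick out sideways from 13 mm below it). The block under it reaches back to x = -27 mm
- wedge: forked wooden wedge, loose, 70 to 120 g, flat on the table. Origin underneath at the root of the fork, on the centre line; x to the tips, z up. Two tines at y = +/-14.5 to 23.5 mm, from x = 0 to 100 mm; underside flat, top rising from 3 mm at the tips to 21 mm at x = 40 mm, level from there back. Cross bar x = -14 to 0 mm, 47 mm wide. Handle 18 mm wide, 30 mm high, x = -90 to -14 mm
- wedge_grip (a point): where to grip the wedge: on its handle, 50 mm behind the fork's root, 20 mm above the underside; axes as the wedge's (close the fingers along y)
- wedge_tip (a point): midway between the tips of the tines, on the underside, x = 100 mm in the wedge's frame, axes as the wedge's. The clip springs up at the latest when this point is 62 mm beyond the spindle axis; keep it within 68 mm of it (at 73 mm the cross bar hits the clip's block)
- dish: blue porcelain dish, loose, 400 g, 160 mm across the rim, 36 mm high, inner floor 5 mm above the table and 72 mm across. Origin under its centre
- spatula: bystander: flat bamboo spatula 160 x 24 x 5 mm, not forked, lying on the table; leave it
- washer: bystander: brass washer 44 mm across, 6 mm thick; leave it
- seal: bystander: reddish upright carved seal, 30 x 30 x 68 mm; leave it
- ink: bystander: black ink bottle, 54 mm across, 110 mm high; leave it
- inkstone: bystander: dark inkstone slab 100 x 70 x 18 mm; leave it
- cup: bystander: small white cup, 64 mm across, 50 mm high; leave it
- paperweight: bystander: metal paperweight bar 140 x 30 x 16 mm; leave it
Mind the look-alikes: they are no part of the job. Leave any orange look-alike of the clip alone. Of the things that look like the wedge, the smaller one is meant.

How it is judged (in metres and radians):
On the way, in this order (a step that is already met when the one before it is completed fails the run):
1. the wedge has been laid level on the stone, pointing at the spindle, its tips before the clip's feet (or just under them), the clip not yet raised (x of wedge_tip in the frame of spindle_seat between -0.085 and 0 m and y of wedge_tip in the frame of spindle_seat between -0.02 and 0.02 m and angle between the x axis of wedge and the x axis of mill, either way round below 0.3 rad and angle between wedge's own z axis and vertical below 0.1 rad and z of clip in the frame of spindle_seat below 0.002 m and contact force between wedge and mill above 0.3 N), for 0.1 s.
2. the clip, untouched by the gripper, has been raised over the barb by the wedge under its feet (z of clip in the frame of spindle_seat between 0.0075 and 0.024 m and horizontal distance between clip and spindle_seat below 0.006 m and x of wedge_tip in the frame of spindle_seat above 0.01 m and not (contact force between the fingers and clip above 0.3 N)), for 0.1 s.
At the end, for the whole second after the job is handed in: the clip rests in the dish (its origin within 50 mm of the dish's centre and less than 50 mm above the table), the dish stands level, and the wedge lies flat on the table (underside within 8 mm of it, level within 0.1 rad), all at rest (horizontal distance between clip and dish below 0.05 m and height (world z) of clip below 0.05 m and linear speed of each of clip, wedge below 0.03 m/s and angle between each of dish, wedge's own z axis and vertical below 0.1 rad and height (world z) of wedge below 0.008 m); the robot touches nothing.
It fails at once if the wedge is pressed on the mill's stone or housing with more than 22 N (contact force between wedge and mill above 22 N).
It fails at once if the wedge is forced against the clip with more than 22 N (contact force between wedge and clip above 22 N).
It fails at once if the gripper pulls or pushes at the clip (more than 1 N) while it is still snapped in below the barb (z of clip in the frame of spindle_seat below 0.006 m and horizontal distance between clip and spindle_seat below 0.01 m and contact force between the fingers and clip above 1 N).
It fails at once if a bystander is moved by more than 30 mm (distance of any of spatula, washer, seal, ink, inkstone, cup, paperweight from where it was at the start of the episode above 0.03 m).
It also fails if it takes over 72 s, if anything falls off the work surface, if the arm or the gripper's body presses on something with over 40 N, if the wrist force passes 120 N, or if a joint passes its speed limit or range.

## Robot

A 6-joint arm with a two-finger parallel gripper is mounted at the origin on the work surface. World frame = base frame: x ahead of the robot, y to its left, z up, the work surface at z = 0. Lengths are in m, angles in degrees, forces in N, time in s.
With the tool pointing down it reaches from about 0.3 to 0.75 m from the base axis. Payload 8.5 kg.
Tool frame: the origin (TCP) lies on the centre line of the jaws, within the pads' length; the fingertips stand 17 mm ahead of it and the grasp point (between the pads) lies 2 mm behind it (env.tip_extent is the distance from the TCP to the fingertips, in m); z points along the fingers, y is the direction in which the jaws open and shut (so a half turn about z gives the same grasp; the last joint's range is limited). The gripper opens to 85 mm and grips with 20 to 120 N. Pads are 22 mm wide; open, the fingers measure 114 mm over their backs; the gripper's body (76 mm by 85 mm) begins 54 mm behind the grasp point. The pads swing forward as they close: fully open they stand 13 mm farther back than shut.
Start: joints at [-86.362, 21.807, 74.336, -0, 83.858, -12.336], TCP at [0.151, -0.529, 0.248] pointing down, gripper open.
Joint ranges: [-178.18, 178.18], [-50.72, 133.34], [12.68, 142.11], [-81.47, 261.47], [9.98, 163.14], [-165.26, 165.26]. Speed limits (degrees/s): [136.94, 136.94, 180, 180, 180, 180].

## Interface

Orientations are given as a 3x3 rotation matrix whose columns are the frame's x, y, z axes.
In Python, from rig import telemetry, get_image, camera_params, close_job, env gives the robot as it stands.
- The arm moves only by the tool apply_moves, never from a script. Its argument "motion" is a list of rows, each an object of numbers: "tx", "ty", "tz": the shift along the tool's x, y, z in cm; "turn": the turn about the tool's z in degrees; "jaw": the gripper's target within -1 to 1 (fully open at 1, half-way at 0, shut at -1). In form: [{"tx": .., "ty": .., "tz": .., "turn": .., "jaw": ..}, ...]. A call has 1 to 5 rows; each row is the pose to reach, as a shift and turn from the pose measured when the call began, along the tool's axes at that moment; what a row does not reach only later rows make up. A row lasts 1/12 s, in which the tool goes at most 41.7 mm and 7.16 degrees, less where a joint would pass 70% of its speed; a pose out of reach is approached as far as the arm can. A call with a gripper value outside its range is refused whole. The fingers move at their own pace and stop on an object; "squeeze" is the grip in N (left out, the last holds). Time passes only in rows, so rows that repeat a pose let the fingers close. It gives the time, the measured TCP pose, the force and the opening at its end, in the units of the state.
- telemetry.observe(): the state, without advancing time (a new reading comes with each control period).
- get_image(name): name is "side" or "top" or "wrist"; returns (picture, depth): 420x560x3 uint8, red, green, blue; 420x560 float32, m along the optical axis (not along the pixel's ray), 0 where there is no reading.
- camera_params(name): a dict with "fx", "fy", "cx", "cy" (pixels), "rvec" (rotation vector, rad) and "tvec" (3), from world to camera coordinates, as OpenCV has them. Camera axes: x right, y down, z forward; pixel columns grow to the right and rows downward; lengths in m; the calibration is good to about 2 mm. The wrist camera is an equidistant fisheye: a pixel r from the principal point sees the ray r / f radians off the axis. A picture is of the moment at which its call begins: read the wrist's pose just before it. camera_params takes no time and is no camera call; for the wrist camera it gives the pose at the moment of the call.
- close_job(): hands the job in, once; it reports no verdict.
The state is a dict: "time_s": time; "q": joint angles; "qvel": joint speeds; "joint_efforts": joint torques, N m; "position": TCP position; "tool_rot": TCP orientation; "ft_force": force on the tool from outside, world axes, zero at the start; "wrist_torque": the same for the moment, N m; "grip_width": finger opening in m.
Only numpy, scipy, OpenCV 4.12 (cv2) and the standard library are available. Lean on these libraries where they do the work, as an engineer would, in place of code of your own. Each camera call takes 0.05 s, during which the arm holds its last target. There are 200 camera calls.

## Working session

There is one attempt and no reset: what is moved stays moved. The work goes in short steps, Python scripts to look and compute and a tool call to move; the robot and the scene stay as the last step left them, time stands still between calls to the robot, and variables do not carry over. Pictures are saved under pics/ and viewed, about 8 in all and at most 12, crops included, and the job is handed in when it is done.

Besides the shell and the picture viewer there is one more tool, called after "Emit:" as name([rows], argument=value, ...), one row to a line, values as JSON. apply_moves: Moves the arm, as the interface text tells. Its arguments: {"type":"object","properties":{"motion":{"type":"array"},"squeeze":{"type":"number"}},"required":["motion"]}

```bash
ls; mkdir -p pics; cat > h.py <<'E'
import numpy as np, cv2
from rig import telemetry, get_image, camera_params, close_job, env
def cam(n):
    p=camera_params(n); R=cv2.Rodrigues(np.array(p['rvec'],float))[0]; return p,R,np.array(p['tvec'],float).ravel()
def pts(n,d):
    "world point for each pixel (pinhole)"
    p,R,t=cam(n); v,u=np.indices(d.shape)
    c=np.dstack([(u-p['cx'])/p['fx']*d,(v-p['cy'])/p['fy']*d,d])
    return (c-t)@R
def ray(n,uv,z):
    p,R,t=cam(n); uv=np.atleast_2d(np.array(uv,float)); o=-R.T@t
    d=np.c_[(uv[:,0]-p['cx'])/p['fx'],(uv[:,1]-p['cy'])/p['fy'],np.ones(len(uv))]@R
    return o+d*((z-o[2])/d[:,2])[:,None]
def save(n,img): cv2.imwrite(f'pics/{n}.png',cv2.cvtColor(img,cv2.COLOR_RGB2BGR))
E
python3 - <<'E'
from h import *
s=telemetry.observe();print(s['time_s'],s['position'],s['tool_rot'],s['ft_force'],s['grip_width'])
for n in('top','side'):
    i,d=get_image(n); save(n,i); np.savez(f'{n}.npz',i=i,d=d); p,R,t=cam(n); print(n,-R.T@t,R[2],p['fx'],d.min(),d.max())
E
```

```text
pics
0.0 [ 0.15135918 -0.52847605  0.24771974] [[ 9.61386684e-01  2.75201088e-01 -6.54162558e-05]
 [ 2.75200882e-01 -9.61385613e-01  1.47588051e-03]
 [ 3.43273675e-04 -1.43689448e-03 -9.99998909e-01]] [0.13412657 0.03159257 0.19041904] 0.08534464131892046
top [ 0.34944872 -0.03031119  1.31122408] [ 0.16788     0.01280285 -0.9857243 ] 454.8141148096767 0.0 2.2454774
side [0.34789657 0.79358028 0.684874  ] [ 0.20695022 -0.79150532 -0.57505734] 475.03874022867274 0.0 3.1881936
```

View pics/top.png

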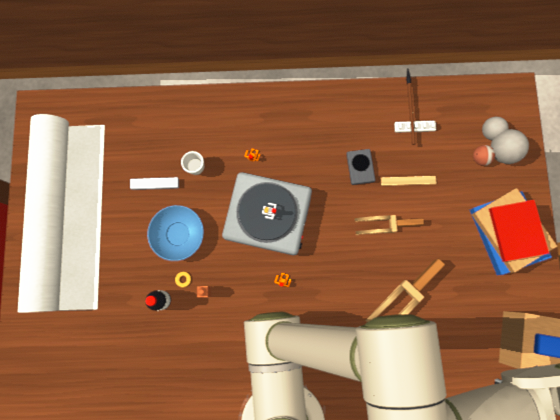

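View pics/side.png

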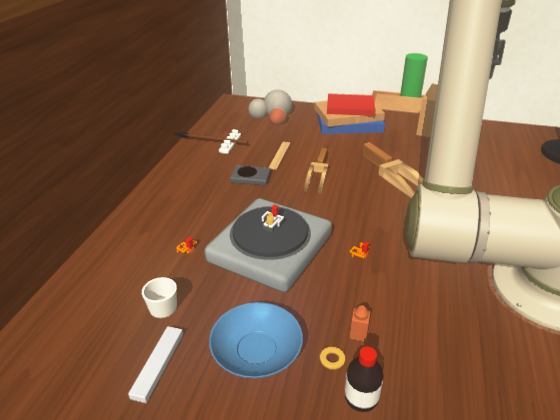

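```bash
python3 - <<'E'
from h import *
z=np.load('top.npz');i,d=z['i'],z['d'];W=pts('top',d)
a=cv2.resize(i[165:335,215:465],None,fx=3.2,fy=3.2,interpolation=cv2.INTER_CUBIC); save('crop1',a)
h=W[...,2]
hsv=cv2.cvtColor(i,cv2.COLOR_RGB2HSV)
def rect(m):
    P=W[m][:,:2].astype(np.float32); return cv2.minAreaRect(P*1000),len(P),np.median(h[m])
v,u=np.indices(h.shape)
box=lambda x0,x1,y0,y1:(u>x0)&(u<x1)&(v>y0)&(v<y1)
m=box(215,320,165,260)&(h>.045)&(h<.053); print('mill',rect(m))
m=box(215,320,165,260)&(h>.055)&(h<.072)&(hsv[...,2]<110);print('stone',rect(m),cv2.minEnclosingCircle((W[m][:,:2]*1000).astype(np.float32)))
m=box(215,320,165,260)&(h>.08);print('above',rect(m),W[m][:,2].max())
m=box(350,430,205,240)&(h>.006);print('wedge',rect(m),W[m][:,2].max())
m=box(350,430,205,240)&(h>.025);print('handle',rect(m))
m=box(350,450,255,325)&(h>.006)&(h<.06);print('big',rect(m))
m=box(140,210,200,265)&(h>.03)&(h<.06);print('dish',rect(m),cv2.minEnclosingCircle((W[m][:,:2]*1000).astype(np.float32)))
E
```

```text
mill (((573.3392333984375, 27.215652465820312), (217.21231079101562, 195.5907745361328), 75.40875244140625), 2171, np.float64(0.04928432564951998))
stone (((573.4039306640625, 26.562889099121094), (159.8016357421875, 160.1194610595703), 78.19761657714844), 2316, np.float64(0.06324089359034449)) ((571.877685546875, 23.7637882232666), 83.78134155273438)
above (((469.4763488769531, 4.650218963623047), (247.13658142089844, 37.93724060058594), 7.512495994567871), 134, np.float64(0.09289507421326251)) 1.311224077652754
wedge (((489.0941162109375, -214.1596221923828), (130.95736694335938, 442.7802734375), 20.742952346801758), 561, np.float64(0.021263591038392166)) 1.311224077652754
handle (((472.0764465332031, -209.02175903320312), (69.18697357177734, 427.9175109863281), 25.27288246154785), 187, np.float64(0.030176256596165765))
big (((345.5513000488281, -342.9501647949219), (275.4292907714844, 188.76220703125), 86.46039581298828), 1092, np.float64(0.029567657603455803))
dish (((525.4398803710938, 289.7796630859375), (157.00326538085938, 157.60768127441406), 14.631708145141602), 439, np.float64(0.034073182276320564)) ((525.46484375, 290.58740234375), 80.31900024414062)
```

View pics/crop1.png

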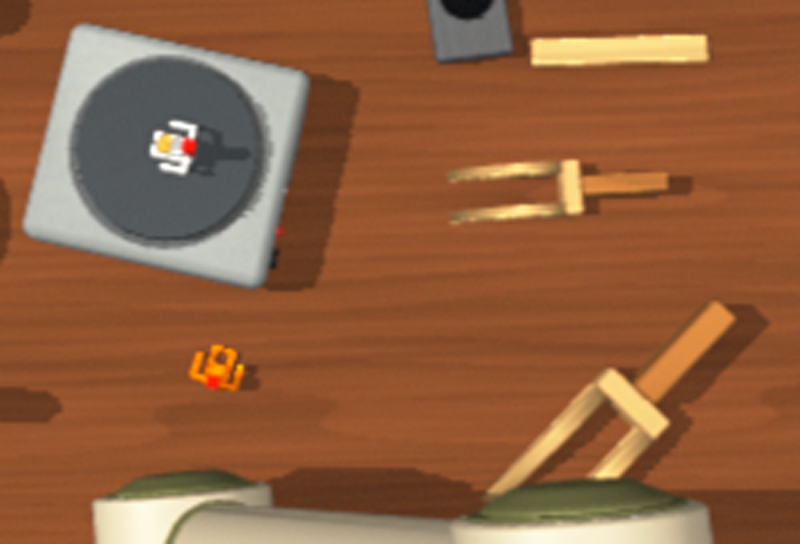

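```bash
cat >> h.py <<'E'
def comp(m,uv):
    "connected component nearest uv"
    n,l,s,c=cv2.connectedComponentsWithStats(m.astype(np.uint8)); k=1+np.argmin([np.inf if s[j,4]<25 else np.hypot(*(c[j]-uv)) for j in range(1,n)]); return l==k
def contour(m,k=1): return max(cv2.findContours(m.astype(np.uint8),cv2.RETR_EXTERNAL,cv2.CHAIN_APPROX_NONE)[0],key=len)[:,0].astype(float)
E
python3 - <<'E'
from h import *
z=np.load('top.npz');i,d=z['i'],z['d'];W=pts('top',d);h=np.where(d>0,W[...,2],0)
hsv=cv2.cvtColor(i,cv2.COLOR_RGB2HSV);v,u=np.indices(h.shape)
box=lambda x0,x1,y0,y1:(u>x0)&(u<x1)&(v>y0)&(v<y1)
# mill top
m=comp(box(215,320,165,260)&(hsv[...,1]<60)&(hsv[...,2]>100)&(h>.04)&(h<.056),(267,213))
P=ray('top',contour(m),.05)[:,:2]*1000
r=cv2.minAreaRect(P.astype(np.float32));print('mill',r)
# line fit per side
c=np.array(r[0]);a=np.radians(r[2])
for it in range(3):
    ex=np.array([np.cos(a),np.sin(a)]);ey=np.array([-ex[1],ex[0]]);X=(P-c)@ex;Y=(P-c)@ey
    o=[];an=[]
    for A,B,H in((X,Y,100 if r[1][0]<r[1][1] else 110),(Y,X,110 if r[1][0]<r[1][1] else 100)):
        f=[]
        for s in(1,-1):
            k=(abs(A*s-H)<7)&(abs(B)<75); p=np.polyfit(B[k],A[k],1);p=np.polyfit(B[k][abs(A[k]-np.polyval(p,B[k]))<2],A[k][abs(A[k]-np.polyval(p,B[k]))<2],1);f.append(p)
        o.append((f[0][1]+f[1][1])/2);an.append([f[0][0],f[1][0]]);print('half width',(f[0][1]-f[1][1])/2)
    c=c+o[0]*ex+o[1]*ey; da=np.mean([-np.mean(an[0]),np.mean(an[1])]);a+=da
    print(c,np.degrees(a),np.degrees(an))
# clip/spindle points
m=box(250,300,195,230)&(h>.07)&(d>0)
for n,k in(('all',m),('red',m&(hsv[...,1]>150)&((hsv[...,0]<8)|(hsv[...,0]>172))),('white',m&(hsv[...,1]<50)&(hsv[...,2]>170)),('yellow',m&(hsv[...,0]>15)&(hsv[...,0]<35)&(hsv[...,1]>80))):
    print(n,k.sum(),np.median(W[k],0)*1000 if k.any() else '',np.mean(np.c_[u[k],v[k]],0),np.percentile(W[k][:,2],[5,95]) if k.any() else '')
# wedge
m=comp(box(345,435,205,242)&(h>.006)&(h<.05),(390,223))
P=W[m]*1000
print('wedge',cv2.minAreaRect(P[:,:2].astype(np.float32)),P[:,2].max())
for n,k in(('handle',P[:,2]>25),('rest',P[:,2]<=25)): print(n,cv2.minAreaRect(P[k][:,:2].astype(np.float32)),np.median(P[k],0))
E
```

```text
mill ((572.0330810546875, 26.320159912109375), (217.1776123046875, 197.58392333984375), 75.21862030029297)
half width 106.71386074979111
half width 96.65890032508321
[572.66077956  26.748228  ] 75.16830636682212 [[ 0.00536694 -0.20102867]
 [-0.28277748 -0.11413999]]
half width 106.71316637586187
half width 96.63024080877994
[572.68704389  26.74197661] 75.1957171357851 [[-0.0449302  -0.25131616]
 [-0.12864434 -0.05795895]]
half width 106.71299747964308
half width 96.63032673217228
[572.68705879  26.74214052] 75.19572952296092 [[-0.01752858 -0.22391976]
 [-0.15603953 -0.08535926]]
all 152 [569.56045375  18.20414707  83.51421972] [268.93421053 210.84210526] [0.0728128 0.1069258]
red 16 [567.87185252   5.15040646 105.4218997 ] [273.5625 210.25  ] [0.08816392 0.11007984]
white 86 [567.1455719   17.65424389  81.05012327] [268.80232558 211.01162791] [0.07355411 0.08909767]
yellow 22 [571.69148202  25.90441588  90.99500839] [265.95454545 209.59090909] [0.08166756 0.10105367]
wedge ((537.3683471679688, -323.5496826171875), (51.927406311035156, 179.7072296142578), 1.106598138809204) 37.10355646629158
handle ((532.3598022460938, -350.9654541015625), (125.10879516601562, 37.380332946777344), 88.24152374267578) [ 535.94918587 -371.4986336    30.01144764]
rest ((537.322265625, -321.1679992675781), (51.927406311035156, 174.94293212890625), 1.106598138809204) [ 533.74728324 -302.74825373   18.29637259]
```

```bash
python3 - <<'E'
from h import *
z=np.load('top.npz');i,d=z['i'],z['d'];W=pts('top',d);h=np.where(d>0,W[...,2],0)
v,u=np.indices(h.shape)
m=comp((u>345)&(u<435)&(v>205)&(v<242)&(h>.006)&(h<.05),(390,223));P=W[m]*1000
for y in range(-425,-225,8):
    k=abs(P[:,1]-y)<4
    if k.any(): print(y,k.sum(),np.round([P[k,0].min(),P[k,0].max(),P[k,0].mean(),np.median(P[k,2])]))
# side view of wedge
z=np.load('side.npz');i,d=z['i'],z['d'];W=pts('side',d);h=np.where(d>0,W[...,2],0)
v,u=np.indices(h.shape)
m=comp((u>295)&(u<335)&(v>140)&(v<195)&(h>.006)&(h<.05),(317,172));P=W[m]*1000;print('side')
for y in range(-425,-225,8):
    k=abs(P[:,1]-y)<4
    if k.any(): print(y,k.sum(),np.round([P[k,0].min(),P[k,0].max(),P[k,0].mean(),np.median(P[k,2])]))
m=(u>210)&(u<340)&(v>195)&(v<285)&(d>0);P=W[m]*1000
t=P[(P[:,2]>92)&(P[:,2]<125)];print('top bits',t.mean(0),len(t))
m=(u>200)&(u<310)&(v>300)&(v<380)&(h>.03)&(h<.04);print('dish side',cv2.minEnclosingCircle((W[m][:,:2]*1000).astype(np.float32)))
E
```

```text
-417 1 [532. 532. 532.  26.]
-409 20 [528. 546. 537.  30.]
-401 24 [528. 546. 536.  30.]
-393 18 [528. 543. 534.  29.]
-385 19 [528. 544. 536.  31.]
-377 19 [528. 544. 535.  28.]
-369 21 [528. 545. 536.  30.]
-361 19 [527. 545. 535.  29.]
-353 25 [527. 546. 535.  30.]
-345 21 [526. 544. 534.  30.]
-337 44 [512. 558. 534.  22.]
-329 52 [512. 560. 535.  20.]
-321 25 [512. 559. 535.  20.]
-313 23 [511. 559. 538.  21.]
-305 20 [512. 557. 536.  20.]
-297 23 [512. 556. 533.  21.]
-289 22 [511. 557. 534.  21.]
-281 24 [511. 562. 536.  19.]
-273 21 [511. 558. 535.  17.]
-265 18 [512. 556. 534.  14.]
-257 18 [510. 557. 531.  12.]
-249 23 [510. 557. 533.  11.]
-241 14 [510. 557. 538.   8.]
-233 4 [513. 555. 544.  10.]
side
-409 8 [531. 546. 537.  29.]
-401 9 [529. 544. 535.  28.]
-393 11 [528. 543. 534.  29.]
-385 7 [530. 545. 539.  31.]
-377 17 [528. 546. 534.  29.]
-369 8 [530. 545. 537.  30.]
-361 12 [528. 545. 534.  29.]
-353 11 [527. 544. 536.  30.]
-345 12 [528. 543. 535.  30.]
-337 37 [518. 558. 538.  22.]
-329 39 [513. 559. 534.  20.]
-321 52 [512. 560. 536.  17.]
-313 10 [512. 558. 534.  21.]
-305 18 [512. 556. 532.  20.]
-297 11 [514. 559. 544.  21.]
-289 18 [512. 558. 534.  20.]
-281 16 [513. 557. 535.  20.]
-273 21 [511. 558. 535.  17.]
-265 14 [513. 557. 532.  15.]
-257 21 [511. 558. 537.  13.]
-249 17 [512. 558. 533.  11.]
-241 15 [510. 557. 530.   9.]
-233 6 [518. 557. 548.   8.]
top bits [570.69354275  17.7568431  100.06419829] 85
dish side ((527.4494018554688, 291.442138671875), 80.49284362792969)
```

```bash
cat >> h.py <<'E'
def go(x,y,z,yaw=None):
    "print the move to world TCP x,y,z with tool y axis at yaw (deg, mod 180)"
    s=telemetry.observe();R=np.array(s['tool_rot']);p=np.array(s['position'])
    t=R.T@(np.array([x,y,z])-p)*100; cur=np.degrees(np.arctan2(R[1,1],R[0,1]))
    tr=0 if yaw is None else -((yaw-cur+90)%180-90)
    print('t=%.2f pos'%s['time_s'],np.round(p,4),'yaw %.2f'%cur,'tilt',np.round(R[2,:2],4),'F',np.round(s['ft_force'],2),'w %.4f'%s['grip_width'],'\n MOVE',np.round(t,2),'turn %.2f'%tr,'q6 %.0f'%s['q'][5])
E
python3 -c "
from h import *
go(.536,-.3735,.14,1)"
```

```text
t=0.10 pos [ 0.1513 -0.5285  0.2478] yaw -74.02 tilt [ 0.0002 -0.0012] F [-0.69  0.68  0.82] w 0.0853 
 MOVE [41.25 -4.3  10.8 ] turn -75.02 q6 -12
```

Emit:
apply_moves([
  {"tx": 4, "ty": -0.4, "tz": 1, "turn": -7, "jaw": 0},
  {"tx": 8, "ty": -0.8, "tz": 2, "turn": -14, "jaw": 0},
  {"tx": 12, "ty": -1.2, "tz": 3, "turn": -21, "jaw": 0},
  {"tx": 16, "ty": -1.6, "tz": 4, "turn": -28, "jaw": 0},
  {"tx": 20, "ty": -2, "tz": 5, "turn": -35, "jaw": 0},
])

```text
time_s: 0.52
position: [0.3396, -0.4531, 0.1971]
tool_rot: [[0.625, 0.78, -0.0], [0.78, -0.625, 0.002], [0.001, -0.001, -1.0]]
ft_force: [-1.1, -1.0, 0.3]
grip_width: 0.0424
```

```bash
python3 -c "
from h import *
go(.536,-.3735,.14,1)"
```

```text
t=0.52 pos [ 0.3396 -0.4531  0.1971] yaw -38.70 tilt [ 0.0012 -0.0014] F [-1.07 -1.04  0.3 ] w 0.0424 
 MOVE [18.48 10.36  5.72] turn -39.70 q6 -26
```

Emit:
apply_moves([
  {"tx": 3.7, "ty": 2.0, "tz": 1.1, "turn": -7, "jaw": 0},
  {"tx": 7.4, "ty": 4, "tz": 2.2, "turn": -14, "jaw": 0},
  {"tx": 11, "ty": 6.2, "tz": 3.4, "turn": -21, "jaw": 0},
  {"tx": 14.8, "ty": 8.3, "tz": 4.6, "turn": -28, "jaw": 0},
  {"tx": 18.5, "ty": 10.4, "tz": 5.7, "turn": -35, "jaw": 0},
])

```text
time_s: 0.93
position: [0.526, -0.3772, 0.1426]
tool_rot: [[0.058, 0.998, -0.001], [0.998, -0.058, 0.002], [0.002, -0.001, -1.0]]
ft_force: [-0.4, -1.6, 1.1]
grip_width: 0.0425
```

```bash
python3 - <<'E'
from h import *
go(.536,-.3735,.14,1)
p=camera_params('wrist');print({k:np.round(v,4) for k,v in p.items()})
i,d=get_image('wrist');save('w1',i);np.savez('w1.npz',i=i,d=d,r=np.array(p['rvec']),t=np.array(p['tvec']))
E
```

```text
t=0.93 pos [ 0.526  -0.3772  0.1426] yaw -3.35 tilt [ 0.0024 -0.0012] F [-0.38 -1.63  1.11] w 0.0425 
 MOVE [0.42 0.98 0.26] turn -4.35 q6 -43
{'fx': np.float64(325.1923), 'fy': np.float64(325.1923), 'cx': np.float64(276.5152), 'cy': np.float64(208.0051), 'rvec': array([-2.8614,  0.0844,  0.0144]), 'tvec': array([-0.5476, -0.3372,  0.1838])}
```

View pics/w1.png

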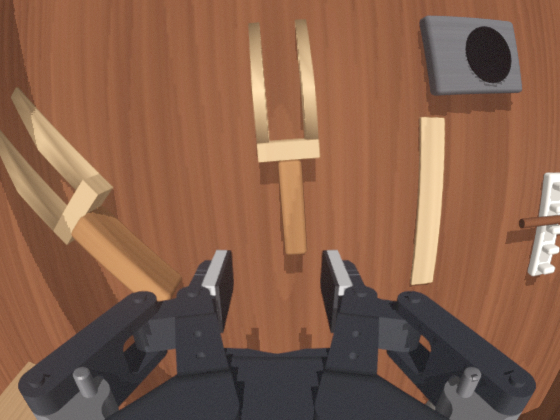

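```bash
cat >> h.py <<'E'
def wpts(d,r,t,p):
    "world points, fisheye wrist"
    v,u=np.indices(d.shape); x=u-p['cx'];y=v-p['cy'];rr=np.hypot(x,y)+1e-9;th=rr/p['fx'];k=np.tan(th)/rr
    c=np.dstack([x*k*d,y*k*d,d]); return (c-np.ravel(t))@cv2.Rodrigues(np.ravel(r).astype(float))[0]
E
python3 - <<'E'
from h import *
z=np.load('w1.npz');W=wpts(z['d'],z['r'],z['t'],camera_params('wrist'));h=np.where(z['d']>0,W[...,2],0)
v,u=np.indices(h.shape)
m=comp((u>240)&(u<325)&(v>10)&(v<262)&(h>.004)&(h<.05),(288,140));P=W[m]*1000
print(np.percentile(P[:,1],[0,1,99,100]))
Y=[];C=[]
for y in range(-415,-225,8):
    k=abs(P[:,1]-y)<4
    if k.any():
        a,b=np.percentile(P[k,0],[2,98]);Y.append(y);C.append((a+b)/2);print(y,np.round([a,b,(a+b)/2,np.median(P[k,2])],1))
f=np.polyfit(Y,C,1);print(f,np.degrees(np.arctan(f[0])),np.polyval(f,-373))
E
```

```text
[-413.14771988 -409.90968673 -229.78084991 -224.15403161]
-415 [531.6 547.5 539.5  29.6]
-407 [530.8 548.2 539.5  29.9]
-399 [530.9 547.7 539.3  30.1]
-391 [530.6 547.8 539.2  30. ]
-383 [530.3 547.4 538.9  30. ]
-375 [530.  547.6 538.8  30.2]
-367 [530.1 547.1 538.6  30.2]
-359 [529.9 547.  538.4  30.1]
-351 [529.6 547.  538.3  30.3]
-343 [529.4 546.5 538.   30. ]
-335 [515.2 559.9 537.5  21.3]
-327 [515.  560.1 537.5  21.3]
-319 [514.2 560.4 537.3  21.2]
-311 [514.3 560.8 537.6  21.1]
-303 [514.4 560.3 537.4  21.1]
-295 [514.  560.  537.   21.1]
-287 [513.8 559.7 536.7  21.2]
-279 [513.5 559.8 536.7  19.8]
-271 [513.8 559.7 536.8  17.3]
-263 [513.4 559.1 536.2  14.9]
-255 [512.9 559.1 536.   12.5]
-247 [513.1 559.2 536.2  10.3]
-239 [512.6 559.  535.8   7.8]
-231 [512.  558.4 535.2   5.5]
[-2.20090984e-02  5.30488149e+02] -1.2608248961854118 538.6975428399076
```

Emit:
apply_moves([
  {"tx": 0.4, "ty": 1.1, "tz": 2, "turn": -4.6, "jaw": 0},
  {"tx": 0.4, "ty": 1.1, "tz": 5, "turn": -4.6, "jaw": 0},
  {"tx": 0.4, "ty": 1.1, "tz": 8.5, "turn": -4.6, "jaw": 0},
  {"tx": 0.4, "ty": 1.1, "tz": 11, "turn": -4.6, "jaw": 0},
  {"tx": 0.4, "ty": 1.1, "tz": 11, "turn": -4.6, "jaw": 0},
])

```text
time_s: 1.4
position: [0.5399, -0.3669, 0.0243]
tool_rot: [[-0.034, 0.999, -0.008], [0.999, 0.034, 0.013], [0.014, -0.008, -1.0]]
ft_force: [-1.3, 0.1, -0.5]
grip_width: 0.0429
```

```bash
python3 -c "
from h import *
go(.5375,-.3735,.022,1.26)"
```

```text
t=1.40 pos [ 0.5399 -0.3669  0.0243] yaw 1.96 tilt [ 0.0135 -0.0077] F [-1.27  0.13 -0.48] w 0.0429 
 MOVE [-0.66 -0.26  0.22] turn 0.70 q6 -47
```

```bash
cat >> h.py <<'E'
def wait(n=3):
    for _ in range(n): get_image('wrist')
E
python3 -c "
from h import *
wait(3)
go(.5375,-.3735,.022,1.26)
wait(3)
go(.5375,-.3735,.022,1.26)"
```

```text
t=1.55 pos [ 0.5425 -0.3697  0.0315] yaw 1.94 tilt [0.0045 0.0009] F [ 0.6  -0.14  0.65] w 0.0427 
 MOVE [-0.37 -0.51  0.94] turn 0.68 q6 -47
t=1.70 pos [ 0.5426 -0.3697  0.0322] yaw 1.94 tilt [0.0034 0.002 ] F [-0.17 -0.67 -0.11] w 0.0427 
 MOVE [-0.36 -0.53  1.01] turn 0.68 q6 -47
```

Emit:
apply_moves([
  {"tx": -0.3, "ty": -0.5, "tz": 0.5, "turn": 0.7, "jaw": 0},
  {"tx": -0.4, "ty": -0.5, "tz": 1.0, "turn": 0.7, "jaw": 0},
  {"tx": -0.4, "ty": -0.5, "tz": 1.0, "turn": 0.7, "jaw": 0},
  {"tx": -0.4, "ty": -0.5, "tz": 1.0, "turn": 0.7, "jaw": -0.5},
  {"tx": -0.4, "ty": -0.5, "tz": 1.0, "turn": 0.7, "jaw": -1},
], squeeze=60)

```text
time_s: 2.12
position: [0.5378, -0.374, 0.0222]
tool_rot: [[-0.022, 1.0, 0.002], [1.0, 0.022, 0.003], [0.003, 0.002, -1.0]]
ft_force: [0.7, 0.3, 0.0]
grip_width: 0.0192
```

```bash
python3 -c "
from h import *
wait(5)
go(.5375,-.3735,.022,1.26)"
```

```text
t=2.37 pos [ 0.5379 -0.3739  0.0223] yaw 1.25 tilt [0.0031 0.0023] F [-0.38  0.2   0.72] w 0.0169 
 MOVE [ 0.05 -0.04  0.03] turn -0.01 q6 -47
```

Emit:
apply_moves([
  {"tz": -1, "jaw": -1},
  {"tz": -3.5, "jaw": -1},
  {"tz": -7, "jaw": -1},
  {"tz": -10, "jaw": -1},
  {"tz": -11.5, "jaw": -1},
])

```text
invalid input
```

```bash
python3 -c "
from h import *
wait(4)
go(.5188,-.187,.135,-14)"
```

```text
t=2.57 pos [ 0.5379 -0.374   0.0223] yaw 1.25 tilt [0.0031 0.0023] F [ 0.72 -0.25  2.31] w 0.0168 
 MOVE [ 18.77  -1.48 -11.21] turn 15.25 q6 -47
```

All keys are required, evidently.

Emit:
apply_moves([
  {"tx": 0, "ty": 0, "tz": -1, "turn": 0, "jaw": -1},
  {"tx": 0, "ty": 0, "tz": -4, "turn": 0, "jaw": -1},
  {"tx": 2, "ty": -0.1, "tz": -7, "turn": 2, "jaw": -1},
  {"tx": 4.5, "ty": -0.3, "tz": -9.5, "turn": 4, "jaw": -1},
  {"tx": 8, "ty": -0.6, "tz": -11, "turn": 7, "jaw": -1},
])

```text
time_s: 2.98
position: [0.5303, -0.2955, 0.1357]
tool_rot: [[0.104, 0.995, 0.006], [0.995, -0.104, -0.0], [0.0, 0.006, -1.0]]
ft_force: [1.2, -0.6, -0.7]
grip_width: 0.0173
```

```bash
python3 -c "
from h import *
wait(4)
go(.5188,-.187,.135,-14)"
```

```text
t=3.18 pos [ 0.53   -0.2939  0.1335] yaw -5.66 tilt [0.0025 0.0027] F [ 0.98 -0.49 -1.15] w 0.0169 
 MOVE [10.53 -2.17 -0.13] turn 8.34 q6 -35
```

Emit:
apply_moves([
  {"tx": 2.5, "ty": -0.5, "tz": 0, "turn": 2, "jaw": -1},
  {"tx": 5, "ty": -1, "tz": 0, "turn": 4, "jaw": -1},
  {"tx": 7.5, "ty": -1.5, "tz": 0, "turn": 6, "jaw": -1},
  {"tx": 9.5, "ty": -2, "tz": -0.1, "turn": 8.3, "jaw": -1},
  {"tx": 10.5, "ty": -2.2, "tz": -0.1, "turn": 8.3, "jaw": -1},
])

```text
time_s: 3.6
position: [0.518, -0.186, 0.1341]
tool_rot: [[0.242, 0.97, 0.001], [0.97, -0.242, 0.003], [0.004, 0.0, -1.0]]
ft_force: [0.3, -0.1, -0.6]
grip_width: 0.0167
```

```bash
python3 - <<'E'
from h import *
wait(4)
go(.5188,-.187,.135,-14)
p=camera_params('wrist');i,d=get_image('wrist');np.savez('w2.npz',i=i,d=d,r=np.array(p['rvec']),t=np.array(p['tvec']))
i2,d2=get_image('side');np.savez('side2.npz',i=i2,d=d2)
a=cv2.resize(i2[130:300,190:340],None,fx=3.5,fy=3.5,interpolation=cv2.INTER_CUBIC)
b=np.zeros((600,800,3),np.uint8);b[:420]=0;w=cv2.resize(i,(470,352));b[:352,:470]=w;aa=cv2.resize(a,(330,374));b[:374,470:]=aa;save('w2',b[:380])
E
```

```text
t=3.80 pos [ 0.5188 -0.1885  0.1345] yaw -13.93 tilt [0.0025 0.0025] F [ 0.93  0.05 -0.75] w 0.0172 
 MOVE [ 0.15 -0.04 -0.05] turn 0.07 q6 -18
```

View pics/w2.png

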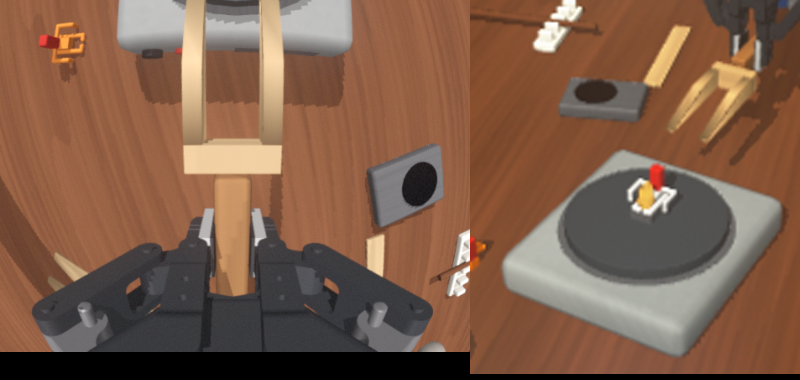

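```bash
python3 - <<'E'
from h import *
z=np.load('w2.npz');W=wpts(z['d'],z['r'],z['t'],camera_params('wrist'))*1000;ok=z['d']>0
v,u=np.indices(ok.shape)
tcp=np.array(telemetry.observe()['position'][:2])*1000
def line(P,ex,lo,hi,st=6):
    "midline of P along ex"
    ey=np.array([-ex[1],ex[0]]);X=P[:,:2]@ex;Y=P[:,:2]@ey;A=[]
    for a in np.arange(lo,hi,st):
        k=abs(X-a)<st/2
        if k.sum()>3: A.append([a,*np.percentile(Y[k],[2,98])])
    A=np.array(A);return A,np.polyfit(A[:,0],A[:,1:].mean(1),1)
ex=np.array([np.cos(np.radians(76)),np.sin(np.radians(76))]);ey=np.array([-ex[1],ex[0]])
m=ok&(W[...,2]>108)&(W[...,2]<150)&(v<205)&(u>205)&(u<350)
P=W[m];X=P[:,:2]@ex;print('wedge wrist X',X.min(),X.max(),'tcp X',tcp@ex,'Y',tcp@ey)
A,f=line(P,ex,X.min(),X.max()-4);print(np.round(A[::3],1));print('ang',76+np.degrees(np.arctan(f[0])),'Y at tcp',np.polyval(f,tcp@ex),'Y at tip',np.polyval(f,tcp@ex+150))
print('heights by X',[(round(x),round(np.median(P[abs(X-x)<3,2]),1)) for x in np.arange(X.min(),X.max(),15)])
# mill front edge by wrist: top face z~50
m=ok&(abs(W[...,2]-50)<4)&(v<80);P=W[m];X=P[:,:2]@ex;Y=P[:,:2]@ey
E=np.array([[a,np.percentile(X[abs(Y-a)<2],1)] for a in np.arange(Y.min()+15,Y.max()-15,4) if (abs(Y-a)<2).sum()>3])
g=np.polyfit(E[:,0],E[:,1],1);r=E[:,1]-np.polyval(g,E[:,0]);E=E[abs(r)<2];g=np.polyfit(E[:,0],E[:,1],1)
print('front edge: mill angle',76-np.degrees(np.arctan(g[0])),len(E),'Yrange',Y.min(),Y.max(),'edge X at mid',np.polyval(g,(Y.min()+Y.max())/2))
# top camera
i,d=get_image('top');np.savez('top2.npz',i=i,d=d);W=pts('top',d)*1000;ok=d>0
X=W[...,:2]@ex;Y=W[...,:2]@ey
m=ok&(W[...,2]>108)&(W[...,2]<137)&(abs(Y-tcp@ey)<40)&(X>tcp@ex+50)&(X<tcp@ex+155)
P=W[m];print('top n',len(P));A,f=line(P,ex,tcp@ex+55,tcp@ex+150,8);print(np.round(A,1));print('ang',76+np.degrees(np.arctan(f[0])),'Y at tip',np.polyval(f,tcp@ex+150))
c=np.array([572.7,26.7]);print('mill c X,Y',c@ex,c@ey)
E
```

```text
wedge wrist X -20.659716464702466 70.87468722415281 tcp X -57.5868607430249 Y -548.9654363169626
[[ -20.7 -571.4 -527. ]
 [  -2.7 -572.3 -526.2]
 [  15.3 -572.3 -526.3]
 [  33.3 -572.2 -526.2]
 [  51.3 -572.2 -526.1]]
ang 76.07120224440044 Y at tcp -549.3081752851989 Y at tip -549.1217681493008
heights by X [(-21, np.float64(133.4)), (-6, np.float64(132.8)), (9, np.float64(133.2)), (24, np.float64(133.2)), (39, np.float64(131.1)), (54, np.float64(126.6)), (69, np.float64(122.5))]
front edge: mill angle 75.4441998673299 33 Yrange -648.608635422996 -454.9832232072255 edge X at mid 60.93007401606829
top n 255
[[   5.4 -569.6 -562.1]
 [  13.4 -571.2 -540.1]
 [  21.4 -570.2 -523.7]
 [  29.4 -570.  -524.1]
 [  37.4 -570.9 -523.7]
 [  45.4 -570.  -523.9]
 [  53.4 -571.1 -524.4]
 [  61.4 -570.8 -524.2]
 [  69.4 -570.2 -524.4]
 [  77.4 -570.7 -524.9]
 [  85.4 -570.8 -524.2]]
ang 83.80939580899219 Y at tip -543.3280105537115
mill c X,Y 164.45556550149877 -549.2290478257521
```

```bash
python3 - <<'E'
from h import *
ex=np.array([np.cos(np.radians(75.4)),np.sin(np.radians(75.4))]);ey=np.array([-ex[1],ex[0]])
tcp=np.array([518.8,-188.5])
for n,f in(('side','side2.npz'),('top','top2.npz')):
    z=np.load(f);d=z['d'];i=z['i'];W=pts(n,d)*1000;ok=d>0;X=W[...,:2]@ex;Y=W[...,:2]@ey;Z=W[...,2]
    hsv=cv2.cvtColor(i,cv2.COLOR_RGB2HSV)
    m=ok&(Z>108)&(Z<137)&(abs(Y-tcp@ey)<40)&(X>tcp@ex+85)&(X<tcp@ex+140)
    r=[np.percentile(Y[m&(abs(X-a)<5)],[3,97]) for a in tcp@ex+np.arange(90,138,8)];print(n,'wedge Y',np.mean(r),np.mean(r,0),'n',m.sum())
    near=ok&(abs(X-164)<45)&(abs(Y+544)<35)
    red=near&(Z>85)&(hsv[...,1]>150)&((hsv[...,0]<8)|(hsv[...,0]>172))
    yel=near&(Z>76)&(hsv[...,0]>13)&(hsv[...,0]<35)&(hsv[...,1]>80)
    wh=near&(Z>72)&(Z<95)&(hsv[...,1]<50)&(hsv[...,2]>150)
    for q,k in(('red',red),('yel',yel),('white',wh)):
        if k.sum(): print(q,k.sum(),'X,Y med',np.median(X[k]),np.median(Y[k]),'Yrange',np.percentile(Y[k],[3,97]),'Xrange',np.percentile(X[k],[3,97]),'Z',np.percentile(Z[k],[3,97]))
    st=near&0 if 0 else ok&(abs(X-164)<100)&(abs(Y+544)<100)&(Z>56)&(Z<72)&(hsv[...,2]<100)
    print('stone',cv2.minEnclosingCircle(np.c_[X[st],Y[st]].astype(np.float32)),np.median(Z[st]),[np.percentile(q[st],[1,99]).mean() for q in(X,Y)])
c=np.array([572.7,26.7]);print('c',c@ex,c@ey,'tcp',tcp@ex,tcp@ey)
E
```

```text
side wedge Y -546.843328851831 [-569.90389334 -523.78276436] n 262
red 58 X,Y med 156.24610149846558 -547.2074958531236 Yrange [-553.15668351 -543.01587628] Xrange [150.19980415 159.10680442] Z [ 86.4880426  108.41884444]
yel 72 X,Y med 176.6161844867923 -547.4823061572058 Yrange [-554.65672325 -542.29927577] Xrange [166.80001999 179.13426612] Z [ 77.75780192 101.61555673]
white 121 X,Y med 166.1213306583137 -542.6209273985181 Yrange [-569.20410805 -528.63449598] Xrange [151.63716542 183.14307138] Z [73.51118077 87.83374211]
stone ((174.54063415527344, -548.5005493164062), 80.28466033935547) 63.92167384440277 [np.float64(177.36839268907693), np.float64(-546.948736792491)]
top wedge Y -546.7064290855734 [-569.911522   -523.50133617] n 174
red 15 X,Y med 147.4523451861188 -548.1516404791513 Yrange [-552.68588456 -543.45531044] Xrange [144.59707156 151.8394632 ] Z [ 87.25671477 111.6063655 ]
yel 21 X,Y med 169.621630375677 -546.1934270311332 Yrange [-556.94282703 -541.98385423] Xrange [165.93008412 174.42468035] Z [ 78.85618356 101.72510224]
white 85 X,Y med 160.94853620229506 -543.6621398875309 Yrange [-569.06826347 -528.68381611] Xrange [148.48089253 180.17428884] Z [75.04094365 89.97221465]
stone ((169.2167510986328, -549.2677612304688), 81.14834594726562) 63.316477990701564 [np.float64(170.57221042923288), np.float64(-548.0032476771787)]
c 170.1979563176998 -547.4767900699339 tcp -51.639595579324265 -549.5625916748735
```

Emit:
apply_moves([
  {"tx": 0.7, "ty": 0, "tz": 0.5, "turn": 0.3, "jaw": -1},
  {"tx": 1.5, "ty": 0, "tz": 1.3, "turn": 0.6, "jaw": -1},
  {"tx": 2.2, "ty": 0, "tz": 2.2, "turn": 0.6, "jaw": -1},
  {"tx": 2.6, "ty": 0, "tz": 3.1, "turn": 0.6, "jaw": -1},
  {"tx": 2.6, "ty": 0, "tz": 3.6, "turn": 0.6, "jaw": -1},
])

```text
time_s: 4.37
position: [0.5247, -0.1618, 0.0968]
tool_rot: [[0.251, 0.968, 0.001], [0.968, -0.251, 0.003], [0.004, -0.0, -1.0]]
ft_force: [-0.9, 0.4, -1.4]
grip_width: 0.0168
```

```bash
cat >> h.py <<'E'
EX=np.array([np.cos(np.radians(75.4)),np.sin(np.radians(75.4))]);EY=np.array([-EX[1],EX[0]])
def force(n=6):
    F=[]
    for _ in range(n): get_image('wrist');F.append(telemetry.observe()['ft_force'])
    F=np.array(F);s=telemetry.observe();p=np.array(s['position'])*1000;R=np.array(s['tool_rot'])
    print('t=%.2f F'%s['time_s'],F.mean(0).round(2),'sd',F.std(0).round(2),'Fx_mill %.2f'%(F.mean(0)[:2]@EX),'TCP z %.2f'%p[2],'tip x %.1f'%(p[:2]@EX+150-170.2),'Y off %.2f'%(p[:2]@EY+549.7),'yaw %.2f'%np.degrees(np.arctan2(R[1,1],R[0,1])),'tilt',R[2,:2].round(4),'w %.4f'%s['grip_width'])
E
python3 - <<'E'
from h import *
wait(4);force(8)
for n in('side','top'):
    i,d=get_image(n);np.savez(n+'3.npz',i=i,d=d);W=pts(n,d)*1000;X=W[...,:2]@EX;Y=W[...,:2]@EY;Z=W[...,2]
    m=(d>0)&(Z>71)&(Z<100)&(abs(Y+548)<40)&(X<140)&(X>60)
    print(n,'tip X',np.percentile(X[m],[97,99,100]),'Z at',[np.round(np.median(Z[m&(abs(X-a)<3)]),1) for a in (80,90,100,110,120)])
    r=np.array([np.percentile(Y[m&(abs(X-a)<5)],[3,97]) for a in (75,85,95,105)]);print(r.mean(1))
i,d=i,d
E
```

```text
t=4.97 F [-0.24  0.04 -1.06] sd [0.49 0.52 0.41] Fx_mill -0.03 TCP z 98.72 tip x -45.9 Y off 0.39 yaw -14.61 tilt [0.0027 0.0027] w 0.0172
side tip X [120.64848069 122.95700484 125.21590993] Z at [np.float64(90.9), np.float64(89.0), np.float64(85.4), np.float64(82.7), np.float64(80.1)]
[-547.18795636 -547.56366045 -547.66856739 -547.75423724]
top tip X [120.28403854 121.37572128 122.25847089] Z at [np.float64(90.9), np.float64(88.0), np.float64(85.7), np.float64(81.7), np.float64(78.8)]
[-547.74491779 -548.02719633 -547.49629722 -547.88140583]
```

Emit:
apply_moves([
  {"tx": 0, "ty": 0.05, "tz": 0.3, "turn": 0, "jaw": -1},
  {"tx": 0, "ty": 0.05, "tz": 0.6, "turn": 0, "jaw": -1},
  {"tx": 0, "ty": 0.05, "tz": 0.8, "turn": 0, "jaw": -1},
  {"tx": 0, "ty": 0.05, "tz": 0.95, "turn": 0, "jaw": -1},
  {"tx": 0, "ty": 0.05, "tz": 1.05, "turn": 0, "jaw": -1},
])

```text
time_s: 5.48
position: [0.5255, -0.1633, 0.0878]
tool_rot: [[0.252, 0.968, 0.003], [0.968, -0.252, 0.002], [0.003, 0.002, -1.0]]
ft_force: [-0.6, 0.4, -1.1]
grip_width: 0.0169
```

```bash
python3 -c "
from h import *
force(6)"
```

```text
t=5.78 F [-0.12  0.01 -0.74] sd [0.49 0.74 0.35] Fx_mill -0.02 TCP z 88.21 tip x -45.8 Y off -0.13 yaw -14.61 tilt [0.0027 0.0026] w 0.0164
```

Emit:
apply_moves([
  {"tx": 0, "ty": 0, "tz": 0.04, "turn": 0, "jaw": -1},
  {"tx": 0, "ty": 0, "tz": 0.08, "turn": 0, "jaw": -1},
  {"tx": 0, "ty": 0, "tz": 0.12, "turn": 0, "jaw": -1},
  {"tx": 0, "ty": 0, "tz": 0.14, "turn": 0, "jaw": -1},
  {"tx": 0, "ty": 0, "tz": 0.16, "turn": 0, "jaw": -1},
])

```text
time_s: 6.2
position: [0.5256, -0.1634, 0.0866]
tool_rot: [[0.252, 0.968, 0.003], [0.968, -0.252, 0.002], [0.003, 0.003, -1.0]]
ft_force: [0.1, -0.0, -1.4]
grip_width: 0.0168
```

```bash
python3 -c "
from h import *
force(6)"
```

```text
t=6.50 F [ 0.16 -0.05 -1.09] sd [0.56 0.29 0.16] Fx_mill -0.01 TCP z 86.64 tip x -45.8 Y off -0.17 yaw -14.61 tilt [0.0026 0.0028] w 0.0168
```

Emit:
apply_moves([
  {"tx": 0, "ty": 0, "tz": 0.02, "turn": 0, "jaw": -1},
  {"tx": 0, "ty": 0, "tz": 0.04, "turn": 0, "jaw": -1},
  {"tx": 0, "ty": 0, "tz": 0.06, "turn": 0, "jaw": -1},
  {"tx": 0, "ty": 0, "tz": 0.08, "turn": 0, "jaw": -1},
  {"tx": 0, "ty": 0, "tz": 0.1, "turn": 0, "jaw": -1},
])

```text
time_s: 6.92
position: [0.5257, -0.1634, 0.0857]
tool_rot: [[0.252, 0.968, 0.003], [0.968, -0.252, 0.002], [0.003, 0.003, -1.0]]
ft_force: [0.0, -0.6, -0.3]
grip_width: 0.0166
```

```bash
python3 -c "
from h import *
force(6)"
```

```text
t=7.22 F [0.05 0.19 0.18] sd [0.17 0.35 0.4 ] Fx_mill 0.20 TCP z 85.71 tip x -45.8 Y off -0.18 yaw -14.61 tilt [0.0026 0.0028] w 0.0168
```

Emit:
apply_moves([
  {"tx": 0, "ty": 0, "tz": 0.01, "turn": 0, "jaw": -1},
  {"tx": 0, "ty": 0, "tz": 0.02, "turn": 0, "jaw": -1},
  {"tx": 0, "ty": 0, "tz": 0.03, "turn": 0, "jaw": -1},
])

```text
time_s: 7.47
position: [0.5257, -0.1635, 0.0855]
tool_rot: [[0.252, 0.968, 0.004], [0.968, -0.252, 0.002], [0.003, 0.003, -1.0]]
ft_force: [-0.4, -0.5, 1.1]
grip_width: 0.0169
```

```bash
python3 -c "
from h import *
force(6)"
```

```text
t=7.77 F [-0.29 -0.25  0.68] sd [0.76 0.31 0.35] Fx_mill -0.31 TCP z 85.45 tip x -45.9 Y off -0.25 yaw -14.61 tilt [0.0026 0.003 ] w 0.0171
```

Emit:
apply_moves([
  {"tx": 0.2, "ty": 0, "tz": 0.04, "turn": 0, "jaw": -1},
  {"tx": 0.7, "ty": 0, "tz": 0.04, "turn": 0, "jaw": -1},
  {"tx": 1.3, "ty": 0, "tz": 0.04, "turn": 0, "jaw": -1},
  {"tx": 1.9, "ty": 0, "tz": 0.04, "turn": 0, "jaw": -1},
  {"tx": 2.4, "ty": 0, "tz": 0.04, "turn": 0, "jaw": -1},
])

```text
time_s: 8.18
position: [0.532, -0.1393, 0.0852]
tool_rot: [[0.252, 0.968, 0.004], [0.968, -0.252, 0.002], [0.003, 0.003, -1.0]]
ft_force: [-0.4, -0.7, 2.2]
grip_width: 0.0171
```

```bash
python3 - <<'E'
from h import *
force(6)
i,d=get_image('side');i2,d2=get_image('top');np.savez('s4.npz',i=i,d=d,i2=i2,d2=d2)
a=cv2.resize(i[180:270,220:320],(440,396),interpolation=cv2.INTER_CUBIC);b=cv2.resize(i2[185:240,245:335],(360,220),interpolation=cv2.INTER_CUBIC)
o=np.zeros((396,800,3),np.uint8);o[:,:440]=a;o[:220,440:]=b;save('s4',o)
E
```

```text
t=8.48 F [-0.22  1.19  2.9 ] sd [0.27 0.29 0.23] Fx_mill 1.09 TCP z 85.14 tip x -21.8 Y off -0.21 yaw -14.61 tilt [0.0028 0.003 ] w 0.0169
```

View pics/s4.png

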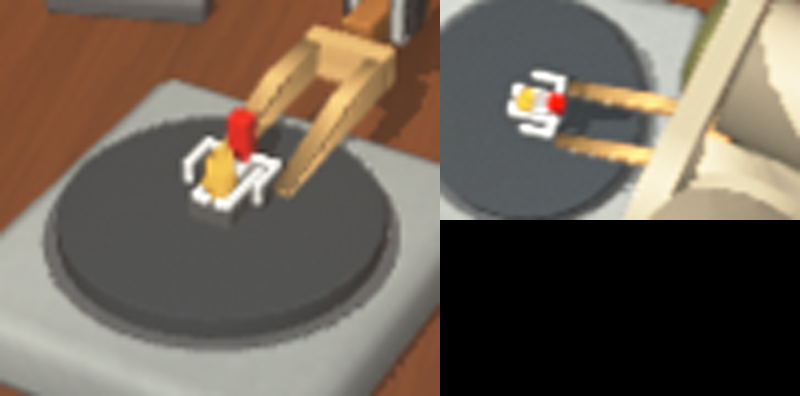

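```bash
python3 - <<'E'
from h import *
z=np.load('s4.npz')
for n,i,d in(('side',z['i'],z['d']),('top',z['i2'],z['d2'])):
    W=pts(n,d)*1000;X=W[...,:2]@EX;Y=W[...,:2]@EY;Z=W[...,2];hsv=cv2.cvtColor(i,cv2.COLOR_RGB2HSV)
    k0=(d>0)&(abs(Y+548)<40)
    wood=k0&(X>90)&(X<150)&(Z>61)&(Z<95)&(hsv[...,0]>8)&(hsv[...,0]<28)&(hsv[...,1]>50)&(hsv[...,2]>90)
    for a in range(95,150,8):
        k=wood&(abs(X-a)<4)
        L=Y[k&(Y<-548)];U=Y[k&(Y>-548)]
        if len(L)>2 and len(U)>2: print(n,a,len(L),len(U),'L %.1f..%.1f U %.1f..%.1f'%(L.min(),L.max(),U.min(),U.max()),'mid of medians %.1f'%((np.median(L)+np.median(U))/2),'Z',np.median(Z[k]).round(1))
    wh=k0&(X>140)&(X<195)&(Z>70)&(Z<95)&(hsv[...,1]<60)&(hsv[...,2]>140)
    for a in range(145,186,5):
        k=wh&(abs(X-a)<3)
        if k.sum()>2: print(n,'clip',a,k.sum(),'Y %.1f..%.1f mid %.1f'%(Y[k].min(),Y[k].max(),(Y[k].min()+Y[k].max())/2),'Z',np.percentile(Z[k],[10,90]).round(1))
E
```

```text
side 95 23 22 L -572.9..-562.4 U -534.2..-525.1 mid of medians -546.1 Z 80.9
side 103 23 26 L -572.7..-562.6 U -543.3..-524.1 mid of medians -546.2 Z 78.0
side 111 12 23 L -571.3..-562.2 U -542.3..-523.7 mid of medians -546.1 Z 76.4
side clip 150 15 Y -568.2..-528.8 mid -548.5 Z [76.  86.6]
side clip 155 26 Y -568.3..-528.6 mid -548.5 Z [80.6 86.8]
side clip 160 22 Y -567.1..-527.8 mid -547.5 Z [76.8 86.5]
side clip 165 21 Y -569.4..-527.7 mid -548.6 Z [77.1 86.2]
side clip 170 25 Y -569.4..-527.6 mid -548.5 Z [76.4 85.9]
side clip 175 18 Y -568.6..-527.6 mid -548.1 Z [75.6 85.3]
side clip 180 20 Y -558.7..-538.9 mid -548.8 Z [73.3 78.3]
side clip 185 12 Y -557.9..-537.6 mid -547.8 Z [73.4 78.9]
top 95 16 13 L -576.6..-562.2 U -533.7..-525.0 mid of medians -546.8 Z 80.0
top 103 15 15 L -576.3..-561.2 U -537.7..-524.8 mid of medians -547.6 Z 78.5
top 111 14 14 L -571.3..-561.0 U -536.4..-523.6 mid of medians -546.8 Z 75.7
top 119 16 13 L -575.1..-560.3 U -536.5..-525.3 mid of medians -547.9 Z 73.4
top 127 12 12 L -572.0..-561.3 U -534.7..-523.7 mid of medians -548.0 Z 71.0
top 135 12 10 L -574.3..-562.1 U -533.0..-524.9 mid of medians -548.0 Z 68.5
top 143 11 10 L -571.7..-561.6 U -535.5..-525.1 mid of medians -547.4 Z 67.6
top clip 150 18 Y -569.3..-528.8 mid -549.1 Z [82.9 87.5]
top clip 155 18 Y -568.6..-528.1 mid -548.3 Z [77.3 88.1]
top clip 160 29 Y -570.4..-528.4 mid -549.4 Z [73.8 87.9]
top clip 165 18 Y -568.2..-528.8 mid -548.5 Z [76.2 88.3]
top clip 170 8 Y -567.5..-528.1 mid -547.8 Z [73.5 85.5]
top clip 175 6 Y -560.2..-539.1 mid -549.7 Z [72.9 80.4]
top clip 180 12 Y -558.5..-537.6 mid -548.1 Z [75.7 81.2]
```

Emit:
apply_moves([
  {"tx": 0.4, "ty": 0.03, "tz": 0.0, "turn": 0, "jaw": -1},
  {"tx": 1.0, "ty": 0.05, "tz": 0.0, "turn": 0, "jaw": -1},
  {"tx": 1.7, "ty": 0.05, "tz": 0.0, "turn": 0, "jaw": -1},
  {"tx": 2.4, "ty": 0.05, "tz": 0.0, "turn": 0, "jaw": -1},
  {"tx": 3.0, "ty": 0.05, "tz": 0.0, "turn": 0, "jaw": -1},
])

```text
time_s: 9.0
position: [0.5401, -0.1106, 0.0854]
tool_rot: [[0.252, 0.968, 0.004], [0.968, -0.252, 0.002], [0.003, 0.003, -1.0]]
ft_force: [-0.5, -2.3, 5.1]
grip_width: 0.0171
```

```bash
python3 -c "
from h import *
force(6)"
```

```text
t=9.30 F [0.14 1.68 4.67] sd [0.2  0.54 0.26] Fx_mill 1.66 TCP z 85.26 tip x 8.5 Y off -0.70 yaw -14.61 tilt [0.0032 0.0029] w 0.0166
```

Emit:
apply_moves([
  {"tx": 0.2, "ty": 0, "tz": -0.02, "turn": 0, "jaw": -1},
  {"tx": 0.5, "ty": 0, "tz": -0.02, "turn": 0, "jaw": -1},
  {"tx": 0.8, "ty": 0, "tz": -0.02, "turn": 0, "jaw": -1},
  {"tx": 1.0, "ty": 0, "tz": -0.02, "turn": 0, "jaw": -1},
  {"tx": 1.2, "ty": 0, "tz": -0.02, "turn": 0, "jaw": -1},
])

```text
time_s: 9.72
position: [0.543, -0.0992, 0.0855]
tool_rot: [[0.252, 0.968, 0.004], [0.968, -0.252, 0.002], [0.003, 0.003, -1.0]]
ft_force: [-0.6, -1.9, 4.6]
grip_width: 0.0169
```

```bash
cat >> h.py <<'E'
def clipz():
    "height/position of clip (red tab top, white wire) by side view; snapped-in reference printed from first picture"
    for f in('side.npz',None):
        if f: i,d=np.load(f)['i'],np.load(f)['d']
        else: i,d=get_image('side')
        W=pts('side',d)*1000;X=W[...,:2]@EX;Y=W[...,:2]@EY;Z=W[...,2];hsv=cv2.cvtColor(i,cv2.COLOR_RGB2HSV)
        k=(d>0)&(abs(Y+548)<35)&(X>130)&(X<200)&(Z>70)&(Z<150)
        r=k&(hsv[...,1]>150)&((hsv[...,0]<8)|(hsv[...,0]>172));w=k&(hsv[...,1]<60)&(hsv[...,2]>140)
        v,u=np.nonzero(r);v2,u2=np.nonzero(w)
        print(f or 'now','red n',r.sum(),'px top %.1f mean (%.1f,%.1f)'%(v.min(),u.mean(),v.mean()),'world',np.array([X[r].mean(),Y[r].mean(),Z[r].mean()]).round(1),'white mean px (%.1f,%.1f)'%(u2.mean(),v2.mean()),'Z %.1f'%Z[w].mean())
E
python3 -c "
from h import *
force(6);clipz()"
```

```text
t=10.02 F [0.55 1.02 4.26] sd [0.3  0.76 0.46] Fx_mill 1.13 TCP z 85.49 tip x 20.7 Y off -0.69 yaw -14.62 tilt [0.0037 0.0029] w 0.0168
side.npz red n 60 px top 205.0 mean (274.5,209.9) world [ 155.3 -547.9   98.6] white mean px (272.9,219.7) Z 80.9
now red n 60 px top 205.0 mean (274.5,209.9) world [ 156.  -547.5   99.1] white mean px (272.9,220.0) Z 80.7
```

Emit:
apply_moves([
  {"tx": 0.1, "ty": 0, "tz": -0.04, "turn": 0, "jaw": -1},
  {"tx": 0.3, "ty": 0, "tz": -0.04, "turn": 0, "jaw": -1},
  {"tx": 0.5, "ty": 0, "tz": -0.04, "turn": 0, "jaw": -1},
  {"tx": 0.7, "ty": 0, "tz": -0.04, "turn": 0, "jaw": -1},
  {"tx": 0.9, "ty": 0, "tz": -0.04, "turn": 0, "jaw": -1},
])

```text
time_s: 10.48
position: [0.545, -0.0909, 0.0858]
tool_rot: [[0.252, 0.968, 0.003], [0.968, -0.252, 0.001], [0.002, 0.003, -1.0]]
ft_force: [-2.3, -6.6, 0.1]
grip_width: 0.0169
```

```bash
python3 -c "
from h import *
force(6);clipz()"
```

```text
t=10.78 F [-0.13 -2.    1.32] sd [0.28 0.58 0.71] Fx_mill -1.97 TCP z 85.80 tip x 29.7 Y off -0.60 yaw -14.61 tilt [0.0037 0.0026] w 0.0167
side.npz red n 60 px top 205.0 mean (274.5,209.9) world [ 155.3 -547.9   98.6] white mean px (272.9,219.7) Z 80.9
now red n 63 px top 204.0 mean (274.5,209.1) world [ 155.5 -547.8  100.7] white mean px (273.0,219.0) Z 82.8
```

Emit:
apply_moves([
  {"tx": 0.2, "ty": 0, "tz": -0.01, "turn": 0, "jaw": -1},
  {"tx": 0.4, "ty": 0, "tz": -0.01, "turn": 0, "jaw": -1},
  {"tx": 0.6, "ty": 0, "tz": -0.01, "turn": 0, "jaw": -1},
  {"tx": 0.8, "ty": 0, "tz": -0.01, "turn": 0, "jaw": -1},
  {"tx": 1.0, "ty": 0, "tz": -0.01, "turn": 0, "jaw": -1},
])

```text
time_s: 11.25
position: [0.5475, -0.081, 0.0858]
tool_rot: [[0.253, 0.968, 0.003], [0.968, -0.253, 0.003], [0.003, 0.002, -1.0]]
ft_force: [-0.2, -2.6, 0.7]
grip_width: 0.0168
```

```bash
python3 -c "
from h import *
force(5);clipz()"
```

```text
t=11.50 F [ 0.42 -0.11 -0.35] sd [0.29 0.26 0.95] Fx_mill -0.00 TCP z 85.78 tip x 40.1 Y off -0.43 yaw -14.61 tilt [0.0043 0.0022] w 0.0167
side.npz red n 60 px top 205.0 mean (274.5,209.9) world [ 155.3 -547.9   98.6] white mean px (272.9,219.7) Z 80.9
now red n 72 px top 203.0 mean (275.1,208.4) world [ 152.4 -548.1  100.4] white mean px (272.5,217.4) Z 85.9
```

```bash
python3 - <<'E'
from h import *
i,d=get_image('side')
a=cv2.resize(i[180:270,220:320],(440,396),interpolation=cv2.INTER_CUBIC);b=cv2.resize(np.load('side.npz')['i'][190:250,240:310],(360,308),interpolation=cv2.INTER_CUBIC)
o=np.zeros((396,800,3),np.uint8);o[:,:440]=a;o[:308,440:]=b;save('s5',o)
E
```

```text
(no output)
```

View pics/s5.png

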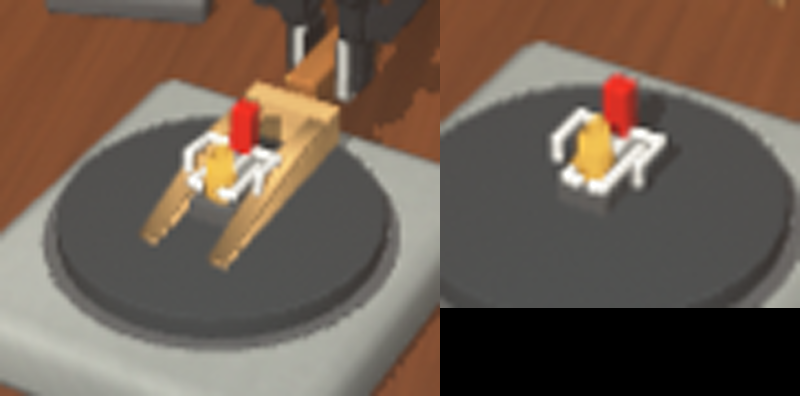

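Emit:
apply_moves([
  {"tx": 0.2, "ty": 0, "tz": 0.01, "turn": 0, "jaw": -1},
  {"tx": 0.4, "ty": 0, "tz": 0.01, "turn": 0, "jaw": -1},
  {"tx": 0.6, "ty": 0, "tz": 0.01, "turn": 0, "jaw": -1},
  {"tx": 0.8, "ty": 0, "tz": 0.01, "turn": 0, "jaw": -1},
  {"tx": 1.0, "ty": 0, "tz": 0.01, "turn": 0, "jaw": -1},
])

```text
time_s: 12.02
position: [0.5501, -0.0705, 0.0858]
tool_rot: [[0.252, 0.968, 0.003], [0.968, -0.252, 0.003], [0.004, 0.002, -1.0]]
ft_force: [-0.0, 0.0, 0.5]
grip_width: 0.0168
```

```bash
python3 -c "
from h import *
force(5);clipz()"
```

```text
t=12.27 F [-0.    0.43  0.54] sd [0.44 0.45 0.33] Fx_mill 0.41 TCP z 85.73 tip x 50.1 Y off -0.43 yaw -14.61 tilt [0.0043 0.0022] w 0.0172
side.npz red n 60 px top 205.0 mean (274.5,209.9) world [ 155.3 -547.9   98.6] white mean px (272.9,219.7) Z 80.9
now red n 70 px top 202.0 mean (275.9,207.4) world [ 149.  -548.1  101.1] white mean px (272.4,215.9) Z 89.3
```

Emit:
apply_moves([
  {"tx": 0.2, "ty": 0, "tz": 0.0, "turn": 0, "jaw": -1},
  {"tx": 0.4, "ty": 0, "tz": 0.0, "turn": 0, "jaw": -1},
  {"tx": 0.4, "ty": 0, "tz": 0.0, "turn": 0, "jaw": -1},
  {"tx": 0.4, "ty": 0, "tz": 0.0, "turn": 0, "jaw": -1},
])

```text
time_s: 12.65
position: [0.5511, -0.0667, 0.0858]
tool_rot: [[0.252, 0.968, 0.003], [0.968, -0.252, 0.004], [0.004, 0.002, -1.0]]
ft_force: [0.3, -0.2, 0.2]
grip_width: 0.0168
```

```bash
python3 -c "
from h import *
force(3);clipz()"
```

```text
t=12.80 F [-0.05  0.66  0.32] sd [0.25 0.34 0.27] Fx_mill 0.62 TCP z 85.79 tip x 54.0 Y off -0.45 yaw -14.61 tilt [0.0043 0.0023] w 0.0166
side.npz red n 60 px top 205.0 mean (274.5,209.9) world [ 155.3 -547.9   98.6] white mean px (272.9,219.7) Z 80.9
now red n 72 px top 202.0 mean (276.0,207.2) world [ 148.7 -548.   101.3] white mean px (272.2,215.8) Z 89.2
```

Emit:
apply_moves([
  {"tx": -0.5, "ty": 0, "tz": 0.0, "turn": 0, "jaw": -1},
  {"tx": -1.5, "ty": 0, "tz": -0.02, "turn": 0, "jaw": -1},
  {"tx": -3, "ty": 0, "tz": -0.02, "turn": 0, "jaw": -1},
  {"tx": -4.5, "ty": 0, "tz": -0.02, "turn": 0, "jaw": -1},
  {"tx": -6, "ty": 0, "tz": -0.02, "turn": 0, "jaw": -1},
])

```text
time_s: 13.27
position: [0.5354, -0.1263, 0.0856]
tool_rot: [[0.252, 0.968, 0.003], [0.968, -0.252, 0.004], [0.004, 0.002, -1.0]]
ft_force: [-0.3, -0.0, -0.2]
grip_width: 0.0168
```

Emit:
apply_moves([
  {"tx": -1.5, "ty": 0, "tz": -0.02, "turn": 0, "jaw": -1},
  {"tx": -3, "ty": 0, "tz": -0.02, "turn": 0, "jaw": -1},
  {"tx": -5, "ty": 0, "tz": -0.3, "turn": 0, "jaw": -1},
  {"tx": -8, "ty": 0, "tz": -1, "turn": 0, "jaw": -1},
  {"tx": -11, "ty": 0, "tz": -1.5, "turn": 0, "jaw": -1},
])

```text
time_s: 13.68
position: [0.5067, -0.2343, 0.1003]
tool_rot: [[0.252, 0.968, 0.002], [0.968, -0.252, 0.004], [0.004, 0.001, -1.0]]
ft_force: [-0.0, 0.7, -0.8]
grip_width: 0.0168
```

```bash
python3 -c "
from h import *
wait(3);clipz();go(.540,-.372,.08,1.26)"
```

```text
side.npz red n 60 px top 205.0 mean (274.5,209.9) world [ 155.3 -547.9   98.6] white mean px (272.9,219.7) Z 80.9
now red n 72 px top 202.0 mean (276.1,207.2) world [ 148.7 -547.8  101.5] white mean px (272.4,215.9) Z 89.2
t=13.88 pos [ 0.5069 -0.2338  0.0999] yaw -14.74 tilt [0.0044 0.0015] F [ 0.23  0.24 -1.59] w 0.0168 
 MOVE [-12.53   6.71   1.95] turn -16.00 q6 -22
```

Emit:
apply_moves([
  {"tx": -2.5, "ty": 1.3, "tz": 0, "turn": -3.5, "jaw": -1},
  {"tx": -5.5, "ty": 2.8, "tz": 0.3, "turn": -7, "jaw": -1},
  {"tx": -8.5, "ty": 4.5, "tz": 0.9, "turn": -11, "jaw": -1},
  {"tx": -11, "ty": 5.9, "tz": 1.5, "turn": -14, "jaw": -1},
  {"tx": -12.5, "ty": 6.7, "tz": 2, "turn": -16, "jaw": -1},
])

```text
time_s: 14.3
position: [0.5403, -0.3735, 0.0785]
tool_rot: [[-0.025, 1.0, 0.002], [1.0, 0.024, 0.004], [0.004, 0.002, -1.0]]
ft_force: [0.0, 0.0, -1.0]
grip_width: 0.017
```

```bash
python3 -c "
from h import *
wait(4);go(.538,-.374,.024,1.26)"
```

```text
t=14.50 pos [ 0.5398 -0.3706  0.0788] yaw 1.25 tilt [0.0052 0.0015] F [-0.3  -0.37 -1.75] w 0.0169 
 MOVE [-0.37 -0.2   5.48] turn -0.01 q6 -46
```

Emit:
apply_moves([
  {"tx": 0, "ty": 0, "tz": 1.5, "turn": 0, "jaw": -1},
  {"tx": 0, "ty": 0, "tz": 3, "turn": 0, "jaw": -1},
  {"tx": 0, "ty": 0, "tz": 4.3, "turn": 0, "jaw": -1},
  {"tx": 0, "ty": 0, "tz": 5.1, "turn": 0, "jaw": -1},
  {"tx": 0, "ty": 0, "tz": 5.5, "turn": 0, "jaw": -1},
])

```text
time_s: 14.92
position: [0.5398, -0.3687, 0.023]
tool_rot: [[-0.023, 1.0, 0.0], [1.0, 0.023, 0.007], [0.007, 0.0, -1.0]]
ft_force: [0.3, 0.9, -0.6]
grip_width: 0.0169
```

```bash
python3 -c "
from h import *
force(4);go(.538,-.374,.0222,1.26)"
```

```text
t=15.12 F [ 0.13 -0.08 -1.43] sd [0.38 0.48 0.59] Fx_mill -0.05 TCP z 24.67 tip x -242.3 Y off -66.44 yaw 1.27 tilt [0.0044 0.0023] w 0.0171
t=15.12 pos [ 0.5403 -0.3702  0.0247] yaw 1.27 tilt [0.0044 0.0023] F [ 0.51 -0.5  -1.29] w 0.0171 
 MOVE [-0.38 -0.24  0.24] turn 0.01 q6 -46
```

Lower the last 2.2 mm, open, then rise.

Emit:
apply_moves([
  {"tx": 0, "ty": 0, "tz": 0.1, "turn": 0, "jaw": -1},
  {"tx": 0, "ty": 0, "tz": 0.2, "turn": 0, "jaw": -1},
  {"tx": 0, "ty": 0, "tz": 0.24, "turn": 0, "jaw": -1},
  {"tx": 0, "ty": 0, "tz": 0.24, "turn": 0, "jaw": -0.4},
  {"tx": 0, "ty": 0, "tz": 0.2, "turn": 0, "jaw": 0},
])

```text
time_s: 15.53
position: [0.5403, -0.3703, 0.0229]
tool_rot: [[-0.022, 1.0, 0.002], [1.0, 0.022, 0.004], [0.004, 0.003, -1.0]]
ft_force: [0.2, -0.4, 0.2]
grip_width: 0.0367
```

```bash
python3 -c "
from h import *
wait(4);go(.538,-.374,.2,1.26)"
```

```text
t=15.73 pos [ 0.5403 -0.3702  0.0228] yaw 1.26 tilt [0.0043 0.0025] F [ 0.02 -0.11 -0.23] w 0.0429 
 MOVE [ -0.3   -0.2  -17.72] turn 0.00 q6 -46
```

Emit:
apply_moves([
  {"tx": 0, "ty": 0, "tz": -3, "turn": 0, "jaw": 0},
  {"tx": 0, "ty": 0, "tz": -7, "turn": 0, "jaw": 0},
  {"tx": 0, "ty": 0, "tz": -11, "turn": 0, "jaw": 0},
  {"tx": 2, "ty": 0, "tz": -14.5, "turn": 1, "jaw": 0},
  {"tx": 5, "ty": 0, "tz": -17.5, "turn": 2, "jaw": 0},
])

```text
time_s: 16.15
position: [0.5387, -0.323, 0.2001]
tool_rot: [[0.016, 1.0, 0.005], [1.0, -0.016, 0.002], [0.002, 0.005, -1.0]]
ft_force: [0.9, 0.5, -0.1]
grip_width: 0.0428
```

```bash
python3 -c "
from h import *
wait(3);go(.568,0,.24,-14.6)"
```

```text
t=16.30 pos [ 0.5396 -0.3205  0.2004] yaw -0.62 tilt [0.001  0.0064] F [0.76 0.38 0.08] w 0.0427 
 MOVE [32.09  2.52 -3.91] turn 13.98 q6 -41
```

Emit:
apply_moves([
  {"tx": 4, "ty": 0.3, "tz": -0.8, "turn": 3, "jaw": 0},
  {"tx": 8, "ty": 0.6, "tz": -1.6, "turn": 6, "jaw": 0},
  {"tx": 12, "ty": 0.9, "tz": -2.4, "turn": 9, "jaw": 0},
  {"tx": 16, "ty": 1.2, "tz": -3.2, "turn": 12, "jaw": 0},
  {"tx": 20, "ty": 1.6, "tz": -3.9, "turn": 14, "jaw": 0},
])

```text
time_s: 16.72
position: [0.5571, -0.1196, 0.2386]
tool_rot: [[0.256, 0.967, 0.004], [0.967, -0.256, 0.002], [0.003, 0.004, -1.0]]
ft_force: [-0.1, 0.5, 0.2]
grip_width: 0.0424
```

```bash
python3 -c "
from h import *
wait(3);go(.568,0,.24,-14.6)"
```

```text
t=16.87 pos [ 0.5576 -0.1189  0.239 ] yaw -14.41 tilt [0.0026 0.0049] F [-0.37 -1.31 -1.02] w 0.0427 
 MOVE [11.77 -1.95 -0.08] turn 0.19 q6 -10
```

Emit:
apply_moves([
  {"tx": 3, "ty": -0.5, "tz": 0, "turn": 0.2, "jaw": 0},
  {"tx": 6, "ty": -1.0, "tz": 0, "turn": 0.2, "jaw": 0},
  {"tx": 8, "ty": -1.5, "tz": 0, "turn": 0.2, "jaw": 0},
  {"tx": 9, "ty": -1.9, "tz": 0, "turn": 0.2, "jaw": 0},
])

```text
time_s: 17.2
position: [0.5617, -0.0264, 0.2377]
tool_rot: [[0.252, 0.968, 0.003], [0.968, -0.252, 0.002], [0.003, 0.003, -1.0]]
ft_force: [0.5, 0.0, 0.5]
grip_width: 0.043
```

```bash
python3 - <<'E'
from h import *
wait(4);go(.568,0,.24,-14.6)
p=camera_params('wrist');i,d=get_image('wrist');np.savez('w6.npz',i=i,d=d,r=np.array(p['rvec']),t=np.array(p['tvec']))
W=wpts(d,p['rvec'],p['tvec'],p)*1000;X=W[...,:2]@EX;Y=W[...,:2]@EY;Z=W[...,2];hsv=cv2.cvtColor(i,cv2.COLOR_RGB2HSV)
k=(d>0)&(X>110)&(X<200)&(abs(Y+548)<35)&(Z>68)&(Z<150)
r=k&(hsv[...,1]>150)&((hsv[...,0]<8)|(hsv[...,0]>172));y=k&(hsv[...,0]>13)&(hsv[...,0]<32)&(hsv[...,1]>80)&(Z>80);w=k&(hsv[...,1]<60)&(hsv[...,2]>140)&(Z>72)
for n,m in(('red',r),('yel',y),('white',w)):
    if m.sum(): print(n,m.sum(),'X',np.percentile(X[m],[3,50,97]).round(1),'Y',np.percentile(Y[m],[3,50,97]).round(1),'Z',np.percentile(Z[m],[3,50,97]).round(1))
print('red by Z',[(z,*np.round([X[q].min(),X[q].max(),Y[q].min(),Y[q].max()],1)) for z in range(80,130,5) for q in[r&(abs(Z-z)<2.5)] if q.sum()>2])
v,u=np.nonzero(r|w);c=i[max(v.min()-40,0):v.max()+40,max(u.min()-60,0):u.max()+60];s=4 if c.shape[1]*4<800 else 3
c=cv2.resize(c,None,fx=s,fy=s)[:600,:400]
i2,_=get_image('side');a=cv2.resize(i2[185:245,240:300],(400,400),interpolation=cv2.INTER_CUBIC)
o=np.zeros((600,800,3),np.uint8);o[:c.shape[0],:c.shape[1]]=c;o[:400,400:]=a;save('w6',o)
E
```

```text
t=17.40 pos [ 0.5617 -0.0285  0.2386] yaw -14.66 tilt [0.0021 0.0042] F [-0.2  -0.06  0.55] w 0.0428 
 MOVE [ 2.92 -0.11 -0.14] turn -0.06 q6 -0
red 296 X [138.8 147.3 153.9] Y [-555.8 -551.  -545.5] Z [ 92.7 108.6 111.7]
yel 161 X [168.9 173.8 178.6] Y [-555.6 -550.3 -545.2] Z [ 86.   99.3 101.3]
white 1198 X [149.4 162.7 182.5] Y [-571.1 -550.3 -530.3] Z [73.6 89.6 95.7]
red by Z [(90, np.float64(153.9), np.float64(154.0), np.float64(-554.4), np.float64(-546.9)), (95, np.float64(151.3), np.float64(154.1), np.float64(-555.3), np.float64(-546.1)), (100, np.float64(150.1), np.float64(152.2), np.float64(-555.2), np.float64(-546.1)), (105, np.float64(137.9), np.float64(150.5), np.float64(-555.9), np.float64(-545.4)), (110, np.float64(138.1), np.float64(148.6), np.float64(-555.8), np.float64(-545.4))]
```

View pics/w6.png

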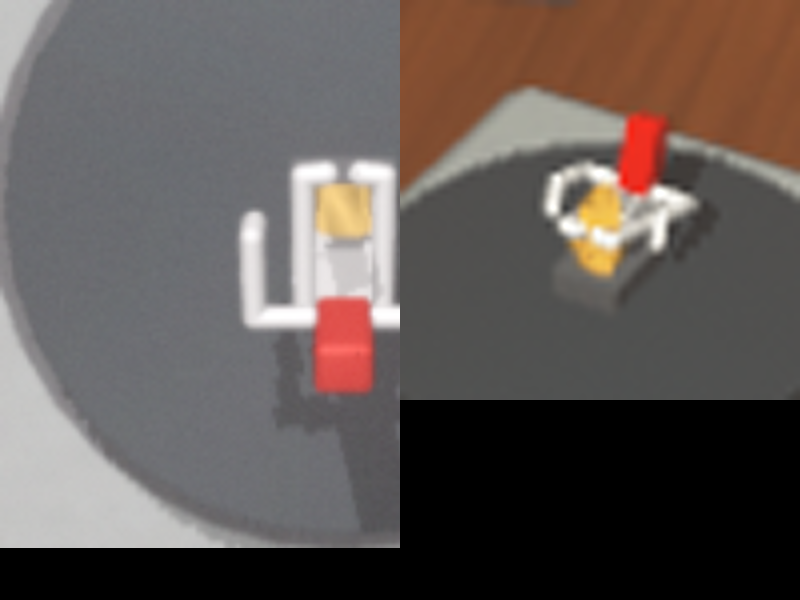

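```bash
python3 -c "
from h import *
go(.5691,.0011,.1145,-14.6)"
```

```text
t=17.50 pos [ 0.5617 -0.0286  0.2388] yaw -14.70 tilt [0.0023 0.0045] F [ 0.06 -0.82 -0.44] w 0.0427 
 MOVE [ 3.03 -0.1  12.44] turn -0.10 q6 -0
```

Emit:
apply_moves([
  {"tx": 1.5, "ty": -0.1, "tz": 2, "turn": 0, "jaw": -0.4},
  {"tx": 3.0, "ty": -0.1, "tz": 4.5, "turn": 0, "jaw": -0.4},
  {"tx": 3.0, "ty": -0.1, "tz": 7, "turn": 0, "jaw": -0.4},
  {"tx": 3.0, "ty": -0.1, "tz": 8.5, "turn": 0, "jaw": -0.4},
  {"tx": 3.0, "ty": -0.1, "tz": 9.2, "turn": 0, "jaw": -0.4},
])

```text
time_s: 17.92
position: [0.5681, -0.0001, 0.1446]
tool_rot: [[0.255, 0.967, 0.001], [0.967, -0.255, 0.002], [0.002, 0.001, -1.0]]
ft_force: [0.1, -0.3, 0.4]
grip_width: 0.0257
```

```bash
python3 -c "
from h import *
wait(4);go(.5691,.0011,.1145,-14.6)"
```

```text
t=18.12 pos [0.5694 0.     0.1479] yaw -14.75 tilt [0.0023 0.0062] F [-0.05 -0.84  0.34] w 0.0256 
 MOVE [ 0.09 -0.08  3.34] turn -0.15 q6 3
```

Emit:
apply_moves([
  {"tx": 0.1, "ty": -0.1, "tz": 0.8, "turn": 0, "jaw": -0.4},
  {"tx": 0.1, "ty": -0.1, "tz": 1.6, "turn": 0, "jaw": -0.4},
  {"tx": 0.1, "ty": -0.1, "tz": 2.4, "turn": 0, "jaw": -0.4},
  {"tx": 0.1, "ty": -0.1, "tz": 3.0, "turn": 0, "jaw": -0.4},
  {"tx": 0.1, "ty": -0.1, "tz": 3.3, "turn": 0, "jaw": -0.4},
])

```text
time_s: 18.53
position: [0.5685, 0.0013, 0.1137]
tool_rot: [[0.255, 0.967, 0.005], [0.967, -0.255, 0.001], [0.002, 0.005, -1.0]]
ft_force: [-0.1, 0.2, -0.4]
grip_width: 0.0256
```

```bash
python3 - <<'E'
from h import *
force(4);clipz();go(.5691,.0011,.1145,-14.6)
i,_=get_image('side');j,_=get_image('wrist');a=cv2.resize(i[170:245,225:315],(480,400),interpolation=cv2.INTER_CUBIC)
o=np.zeros((400,800,3),np.uint8);o[:,:480]=a;o[:240,480:]=cv2.resize(j,(320,240));save('s7',o)
E
```

```text
t=18.73 F [ 0.   -0.32 -0.07] sd [0.44 0.19 0.47] Fx_mill -0.30 TCP z 114.96 tip x 124.4 Y off -0.67 yaw -14.75 tilt [0.0023 0.0064] w 0.0256
side.npz red n 60 px top 205.0 mean (274.5,209.9) world [ 155.3 -547.9   98.6] white mean px (272.9,219.7) Z 80.9
now red n 62 px top 202.0 mean (275.6,207.5) world [ 149.4 -548.5  100.9] white mean px (272.9,211.3) Z 99.2
t=18.78 pos [0.5691 0.0012 0.1151] yaw -14.75 tilt [0.0024 0.0068] F [-0.14 -0.32  0.72] w 0.0256 
 MOVE [-0.01  0.    0.06] turn -0.15 q6 3
```

View pics/s7.png

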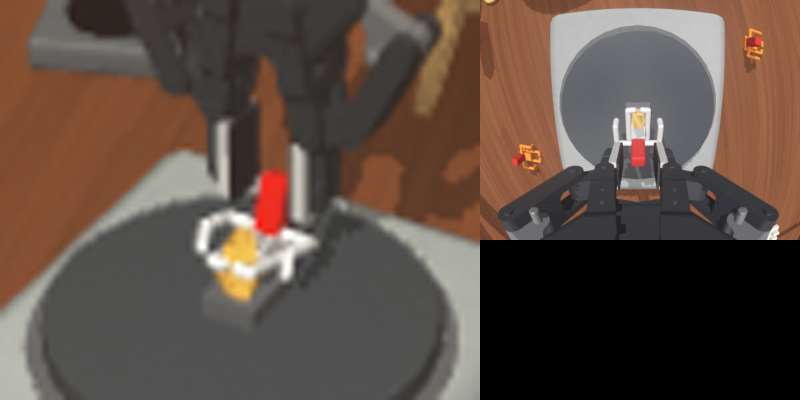

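Emit:
apply_moves([
  {"tx": 0, "ty": 0, "tz": 0, "turn": 0, "jaw": -0.6},
  {"tx": 0, "ty": 0, "tz": 0, "turn": 0, "jaw": -0.8},
  {"tx": 0, "ty": 0, "tz": 0, "turn": 0, "jaw": -1},
  {"tx": 0, "ty": 0, "tz": 0, "turn": 0, "jaw": -1},
  {"tx": 0, "ty": 0, "tz": 0, "turn": 0, "jaw": -1},
], squeeze=35)

```text
time_s: 19.3
position: [0.5691, 0.0012, 0.1153]
tool_rot: [[0.255, 0.967, 0.008], [0.967, -0.255, 0.0], [0.002, 0.007, -1.0]]
ft_force: [-0.0, 0.3, 1.6]
grip_width: 0.0105
```

```bash
python3 -c "
from h import *
force(4);clipz()"
```

```text
t=19.50 F [-0.21 -0.39  1.69] sd [0.56 0.55 0.46] Fx_mill -0.43 TCP z 115.29 tip x 124.4 Y off -0.75 yaw -14.75 tilt [0.0023 0.0071] w 0.0103
side.npz red n 60 px top 205.0 mean (274.5,209.9) world [ 155.3 -547.9   98.6] white mean px (272.9,219.7) Z 80.9
now red n 40 px top 202.0 mean (274.4,208.2) world [ 150.6 -550.7   99.2] white mean px (272.8,211.4) Z 98.9
```

Emit:
apply_moves([
  {"tx": 0, "ty": 0, "tz": -0.2, "turn": 0, "jaw": -1},
  {"tx": 0, "ty": 0, "tz": -0.5, "turn": 0, "jaw": -1},
  {"tx": 0, "ty": 0, "tz": -0.8, "turn": 0, "jaw": -1},
  {"tx": 0, "ty": 0, "tz": -1.1, "turn": 0, "jaw": -1},
  {"tx": 0, "ty": 0, "tz": -1.4, "turn": 0, "jaw": -1},
])

```text
time_s: 19.97
position: [0.569, 0.0012, 0.1296]
tool_rot: [[0.255, 0.967, 0.007], [0.967, -0.255, 0.0], [0.002, 0.007, -1.0]]
ft_force: [0.1, 0.1, -0.2]
grip_width: 0.0105
```

```bash
python3 -c "
from h import *
force(4)"
```

```text
t=20.17 F [ 0.08  0.3  -0.6 ] sd [0.42 0.43 0.56] Fx_mill 0.31 TCP z 129.36 tip x 124.4 Y off -0.64 yaw -14.75 tilt [0.0023 0.0072] w 0.0103
```

Emit:
apply_moves([
  {"tx": 0, "ty": 0, "tz": -1.2, "turn": 0, "jaw": -1},
  {"tx": 0, "ty": 0, "tz": -3, "turn": 0, "jaw": -1},
  {"tx": 0, "ty": 0, "tz": -5, "turn": 0, "jaw": -1},
  {"tx": 1, "ty": 0, "tz": -6.5, "turn": 0, "jaw": -1},
  {"tx": 3, "ty": 0, "tz": -7, "turn": 0, "jaw": -1},
])

```text
time_s: 20.58
position: [0.5767, 0.029, 0.2018]
tool_rot: [[0.257, 0.966, 0.011], [0.966, -0.257, -0.001], [0.002, 0.011, -1.0]]
ft_force: [0.0, 0.1, -1.2]
grip_width: 0.0106
```

```bash
python3 -c "
from h import *
wait(3);go(.520,.266,.16)"
```

```text
t=20.73 pos [0.5761 0.0308 0.1995] yaw -14.66 tilt [0.0023 0.0076] F [-0.13  0.02 -0.64] w 0.0106 
 MOVE [ 21.32 -11.41   3.91] turn 0.00 q6 6
```

Emit:
apply_moves([
  {"tx": 3, "ty": -1.5, "tz": 0, "turn": 0, "jaw": -1},
  {"tx": 6.5, "ty": -3.4, "tz": 0, "turn": 0, "jaw": -1},
  {"tx": 10, "ty": -5.3, "tz": 0.5, "turn": 0, "jaw": -1},
  {"tx": 13.5, "ty": -7.2, "tz": 1.5, "turn": 0, "jaw": -1},
  {"tx": 17, "ty": -9.1, "tz": 2.5, "turn": 0, "jaw": -1},
])

```text
time_s: 21.15
position: [0.5306, 0.2192, 0.1734]
tool_rot: [[0.254, 0.967, 0.007], [0.967, -0.254, -0.0], [0.002, 0.007, -1.0]]
ft_force: [0.8, -0.0, -0.6]
grip_width: 0.0108
```

```bash
python3 -c "
from h import *
wait(4);go(.520,.266,.09)"
```

```text
t=21.35 pos [0.5309 0.2185 0.1733] yaw -14.57 tilt [0.0011 0.0063] F [ 0.78 -0.13 -0.89] w 0.0104 
 MOVE [ 4.32 -2.3   8.33] turn 0.00 q6 25
```

Emit:
apply_moves([
  {"tx": 2.5, "ty": -1.3, "tz": 1, "turn": 0, "jaw": -1},
  {"tx": 4.3, "ty": -2.3, "tz": 3, "turn": 0, "jaw": -1},
  {"tx": 4.3, "ty": -2.3, "tz": 5.5, "turn": 0, "jaw": -1},
  {"tx": 4.3, "ty": -2.3, "tz": 7.2, "turn": 0, "jaw": -1},
  {"tx": 4.3, "ty": -2.3, "tz": 8.3, "turn": 0, "jaw": -1},
])

```text
time_s: 21.77
position: [0.52, 0.264, 0.0883]
tool_rot: [[0.253, 0.967, 0.004], [0.967, -0.253, -0.002], [-0.001, 0.004, -1.0]]
ft_force: [0.0, -0.1, -0.9]
grip_width: 0.0103
```

```bash
python3 - <<'E'
from h import *
wait(3);go(.520,.266,.046)
i,d=get_image('side');j,d2=get_image('top')
a=cv2.resize(i[260:400,180:330],(428,400),interpolation=cv2.INTER_CUBIC);b=cv2.resize(j[180:270,135:225],(370,370),interpolation=cv2.INTER_CUBIC)
o=np.zeros((400,800,3),np.uint8);o[:,:428]=a;o[:370,430:]=b;save('s8',o)
W=pts('side',d)*1000;hsv=cv2.cvtColor(i,cv2.COLOR_RGB2HSV);w=(d>0)&(hsv[...,1]<60)&(hsv[...,2]>140)&(abs(W[...,0]-525)<60)&(abs(W[...,1]-288)<60)&(W[...,2]>8)
print(w.sum(),np.percentile(W[w],[3,50,97],axis=0).round(1))
E
```

```text
t=21.92 pos [0.5205 0.2643 0.0899] yaw -14.68 tilt [0.0002 0.0053] F [-0.17  0.11 -0.44] w 0.0104 
 MOVE [ 0.15 -0.12  4.39] turn 0.00 q6 30
1348 [[471.6 234.3  57.3]
 [519.8 285.2 371.7]
 [545.3 324.5 395.4]]
```

View pics/s8.png

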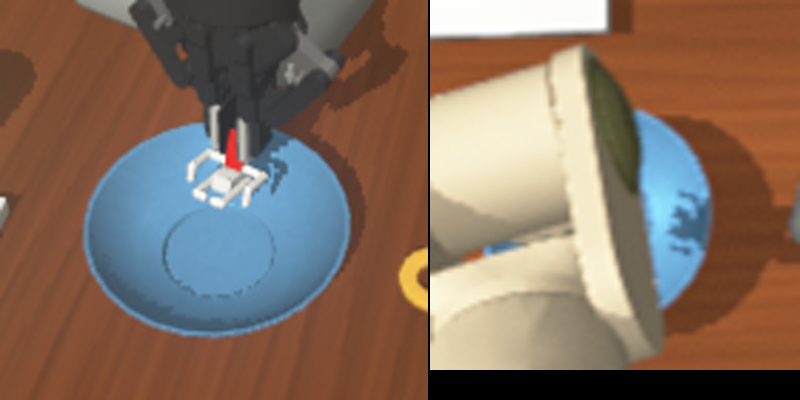

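Emit:
apply_moves([
  {"tx": 0.1, "ty": -0.1, "tz": 1.0, "turn": 0, "jaw": -1},
  {"tx": 0.2, "ty": -0.1, "tz": 2.2, "turn": 0, "jaw": -1},
  {"tx": 0.2, "ty": -0.1, "tz": 3.2, "turn": 0, "jaw": -1},
  {"tx": 0.2, "ty": -0.1, "tz": 4.0, "turn": 0, "jaw": -1},
  {"tx": 0.2, "ty": -0.1, "tz": 4.4, "turn": 0, "jaw": -1},
])

```text
time_s: 22.43
position: [0.5205, 0.2669, 0.0461]
tool_rot: [[0.253, 0.967, 0.007], [0.967, -0.253, -0.001], [0.001, 0.007, -1.0]]
ft_force: [-1.3, -0.5, -1.0]
grip_width: 0.0107
```

```bash
python3 -c "
from h import *
force(4)"
```

```text
t=22.63 F [-0.17  0.01 -0.39] sd [0.55 0.26 0.34] Fx_mill -0.03 TCP z 47.49 tip x 369.7 Y off 112.85 yaw -14.64 tilt [0.002  0.0082] w 0.0105
```

Lower a few mm more feeling for the floor.

Emit:
apply_moves([
  {"tx": 0, "ty": 0, "tz": 0.15, "turn": 0, "jaw": -1},
  {"tx": 0, "ty": 0, "tz": 0.3, "turn": 0, "jaw": -1},
  {"tx": 0, "ty": 0, "tz": 0.4, "turn": 0, "jaw": -1},
  {"tx": 0, "ty": 0, "tz": 0.5, "turn": 0, "jaw": -1},
])

```text
time_s: 22.97
position: [0.5219, 0.2673, 0.0446]
tool_rot: [[0.253, 0.967, 0.012], [0.968, -0.253, 0.0], [0.003, 0.011, -1.0]]
ft_force: [-5.2, -3.1, 23.3]
grip_width: 0.0105
```

```bash
python3 -c "
from h import *
force(4)"
```

```text
t=23.17 F [-3.49 -1.68 17.39] sd [0.19 0.36 0.7 ] Fx_mill -2.51 TCP z 44.78 tip x 370.0 Y off 112.18 yaw -14.63 tilt [0.0034 0.0111] w 0.0103
```

Emit:
apply_moves([
  {"tx": 0, "ty": 0, "tz": -0.1, "turn": 0, "jaw": -1},
  {"tx": 0, "ty": 0, "tz": -0.1, "turn": 0, "jaw": -0.8},
  {"tx": 0, "ty": 0, "tz": -0.1, "turn": 0, "jaw": -0.5},
  {"tx": 0, "ty": 0, "tz": -0.1, "turn": 0, "jaw": -0.4},
  {"tx": 0, "ty": 0, "tz": -0.1, "turn": 0, "jaw": -0.4},
])

```text
time_s: 23.58
position: [0.5217, 0.2673, 0.0455]
tool_rot: [[0.253, 0.967, 0.011], [0.968, -0.253, 0.0], [0.003, 0.011, -1.0]]
ft_force: [0.3, -0.7, -0.6]
grip_width: 0.0256
```

Emit:
apply_moves([
  {"tx": 0, "ty": 0, "tz": -1, "turn": 0, "jaw": -0.4},
  {"tx": 0, "ty": 0, "tz": -3, "turn": 0, "jaw": -0.4},
  {"tx": 0, "ty": 0, "tz": -6, "turn": 0, "jaw": -0.4},
  {"tx": 0, "ty": 0, "tz": -9, "turn": 0, "jaw": -0.4},
  {"tx": 0, "ty": 0, "tz": -12, "turn": 0, "jaw": -0.4},
])

```text
time_s: 24.0
position: [0.5201, 0.2672, 0.1674]
tool_rot: [[0.253, 0.967, 0.011], [0.968, -0.253, 0.0], [0.003, 0.011, -1.0]]
ft_force: [1.0, -0.8, 0.5]
grip_width: 0.0255
```

Emit:
apply_moves([
  {"tx": -2, "ty": -2, "tz": -2, "turn": 0, "jaw": -0.4},
  {"tx": -5, "ty": -4, "tz": -4, "turn": 0, "jaw": -0.4},
  {"tx": -8, "ty": -6, "tz": -6, "turn": 0, "jaw": -0.4},
  {"tx": -11, "ty": -8, "tz": -6, "turn": 0, "jaw": -0.4},
  {"tx": -14, "ty": -9, "tz": -6, "turn": 0, "jaw": -0.4},
])

```text
time_s: 24.42
position: [0.3947, 0.154, 0.2275]
tool_rot: [[0.251, 0.968, 0.013], [0.968, -0.251, 0.001], [0.004, 0.013, -1.0]]
ft_force: [1.0, -0.1, 1.0]
grip_width: 0.0256
```

```bash
python3 - <<'E'
from h import *
wait(6);go(.5,0,.3)
i,d=get_image('side');j,d2=get_image('top');np.savez('end.npz',i=i,d=d,i2=j,d2=d2)
o=np.zeros((600,800,3),np.uint8);o[:420,:560]=i;b=cv2.resize(i[290:390,200:320],(240,200),interpolation=cv2.INTER_CUBIC);o[:200,560:]=b;o[420:600,:240]=cv2.resize(j,(240,180));save('end',o)
for n,dd,im in(('side',d,i),('top',d2,j)):
    W=pts(n,dd)*1000;hsv=cv2.cvtColor(im,cv2.COLOR_RGB2HSV);w=(dd>0)&(hsv[...,1]<60)&(hsv[...,2]>140)&(np.hypot(W[...,0]-526,W[...,1]-290.5)<75)&(W[...,2]>3)&(W[...,2]<80);print(n,w.sum(),np.percentile(W[w],[3,50,97],axis=0).round(1) if w.any() else '')
    k=(dd>0)&(abs(W[...,0]-535)<40)&(W[...,1]>-430)&(W[...,1]<-200)&(W[...,2]>6)&(W[...,2]<60);P=W[k]
    print('wedge h',[np.median(P[abs(P[:,1]-y)<6,2]).round(1) for y in(-400,-380,-360,-330,-300)if (abs(P[:,1]-y)<6).any()])
    r=(dd>0)&(hsv[...,0]>95)&(hsv[...,0]<115)&(hsv[...,1]>90)&(np.hypot(W[...,0]-526,W[...,1]-290.5)<100)&(W[...,2]>30);P=W[r]
    if r.sum()>30:
        A=np.c_[P[:,:2],np.ones(len(P))];c=np.linalg.lstsq(A,P[:,2],rcond=None)[0];print('rim n',len(P),'centre',(P[:,:2].max(0)+P[:,:2].min(0))/2,'slope',c[:2].round(3))
E
```

```text
t=24.72 pos [0.3976 0.1549 0.2263] yaw -14.62 tilt [0.0035 0.0112] F [-0.03  0.57 -1.04] w 0.0257 
 MOVE [-12.37  13.9   -7.26] turn 0.00 q6 20
side 323 [[506.2 270.9   4.9]
 [524.6 288.6  12. ]
 [546.4 306.8  20.3]]
wedge h [np.float64(29.6), np.float64(30.1), np.float64(30.9), np.float64(20.8), np.float64(20.6)]
rim n 943 centre [527.10608874 291.48760406] slope [-0.004  0.014]
top 107 [[503.9 268.3   4.1]
 [524.8 283.9  12. ]
 [544.6 303.9  32.2]]
wedge h [np.float64(29.2), np.float64(30.3), np.float64(28.4), np.float64(21.3), np.float64(21.2)]
rim n 238 centre [541.21940873 288.79348441] slope [-0.003 -0.01 ]
```

View pics/end.png

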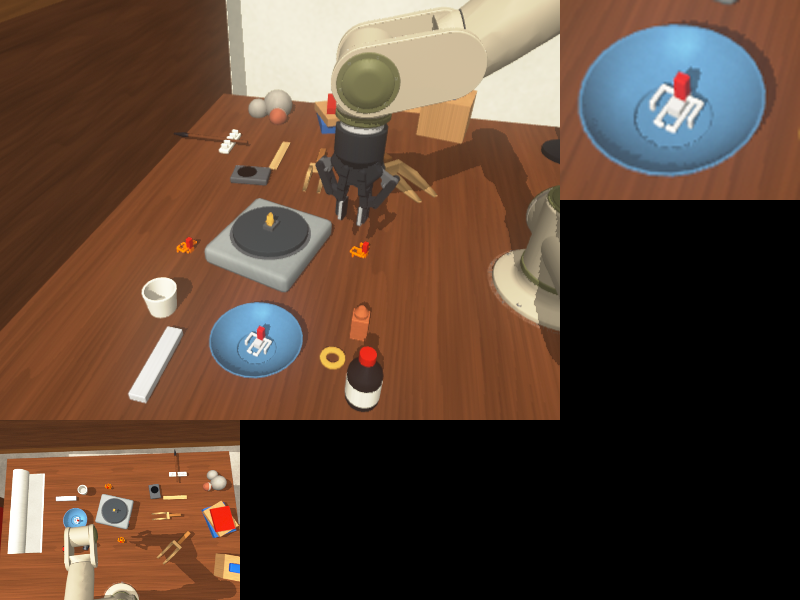

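The clip lies centred in the level dish, the spindle is bare, and the wedge is flat on the table. Nothing else has moved and the gripper is clear, so I'm handing in.

```bash
python3 -c "
from h import *
print(close_job())"
```

```text
the job is handed in; nothing more can be done
None
```

The job is handed in at about 25 s of the 72 s allowed, and by my last pictures it is complete; the hand-in gives no verdict.

**What I did:**
- I took the smaller forked wedge and lowered it onto the stone. Contact came with its underside at about 63.5 mm.
- I slid it in under both feet until the clip sprang loose, with the tips stopped about 54 mm past the spindle.
- I drew the wedge out and laid it back flat where it came from.
- I then gripped the loosened clip by its red tab, lifted it off and set it in the blue dish.

**Last checks:**
- The clip's visible wire lies about 2–7 mm from the dish's centre and 12 mm above the table.
- The dish's rim is level within about 0.015 rad.
- The wedge reads 30 mm at the handle and 21 mm at the fork, so it is flat on the table.
- The spindle is bare, and the bystanders look unmoved in the pictures, though I didn't measure them.

**What differed from plan:**
- The press on the stone rose briefly to about 6 N instead of 3 N before I eased off.
- The freed clip sat tilted back by about 15°, and I gripped it that way.
- The clip pressed on the dish with about 17–23 N for a moment, so I raised it 1 mm before opening the gripper.
- The cameras disagreed by a few mm along the slide (2–3 mm elsewhere), so I used differences within one camera view where I could.
- In the last top view the arm covered part of the dish, so its reading of the dish's centre there (14 mm off) was set aside in favour of the side view.

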